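Scoop a portion of chestnuts into the pan and clip the box shut

ROBOT

A 6-joint arm with a two-finger parallel gripper is mounted at the origin on a cart in front of the work surface, level with it; the furniture and walls round the work are solid. World frame = base frame: x ahead of the robot, y to its left, z up, the work surface at z = 0. Lengths are in m, angles in rad, forces in N, time in s.
With the tool pointing down it reaches from about 0.35 to 0.725 m from the base axis. Payload 4.3 kg.
Tool frame: the origin (TCP) lies at the very end of the fingers, on their centre line; the grasp point (between the pads) lies 19 mm behind it; x points along the fingers, y is the direction in which the jaws open and shut, and the axes are right-handed (so a half turn about x gives the same grasp; the last joint's range is limited). The gripper opens to 85 mm and grips with 20 to 120 N. Pads are 22 mm wide; open, the fingers measure 114 mm over their backs; the gripper's body (76 mm by 85 mm) begins 54 mm behind the grasp point. The pads swing forward as they close: fully open they stand 13 mm farther back than shut.
Start: joints at [1.054, 0.377, 0.081, 1.274, 0, 1.46], TCP at [0.228, 0.528, 0.231] pointing down, gripper open.
Joint ranges: [-2.72, 2.72], [-0.84, 1.66], [-1.02, 1.22], [-1.77, 2.12], [-1.37, 1.28], [-3.14, 3.14]. Speed limits (rad/s): [2.57, 2.57, 3.14, 3.14, 3.14, 3.14].

INTERFACE

Orientations are given as a unit quaternion [x, y, z, w].
In Python, from workcell import robot gives the robot as it stands.
- The arm moves only by the tool jog_arm, never from a script. Its argument "increments" is a list of rows, each an object with "offset": the shift along the tool's x, y, z in mm, a list of three; "yaw": the turn about the tool's x in degrees; "grip": the gripper command: -1 is fully open, 1 is shut, values between are in proportion. In form: [{"offset": [x, y, z], "yaw": yaw, "grip": grip}, ...]. A call has 1 to 12 rows; each row shifts and turns the commanded pose from where the row before left it, along the tool's axes as they then stand; what a row does not reach is not made up. A row lasts 1/12 s, in which the tool goes at most 41.7 mm and 7.16 degrees, less where a joint would pass 70% of its speed; a pose out of reach is approached as far as the arm can. A call with a gripper value outside its range is refused whole. The fingers move at their own pace and stop on an object; "newtons" is the grip in N (left out, the last holds). Time passes only in rows, so rows that do not move let the fingers close. It gives the time, the measured TCP pose, the force and the opening at its end, in the units of the state.
- robot.get_obs(): the state, without advancing time (a new reading comes with each control period).
- robot.read_camera(name): name is "scene" or "top" or "wrist"; returns the picture (400x640x3 uint8, red, green, blue); there is no depth.
- robot.camera_params(name): a dict with "vertical_fov" (degrees; the focal length in pixels is half the picture's height over the tangent of half this angle, whatever the lens; pixels are square), "cx", "cy" (the principal point, pixels), "R" (3x3) and "t" (3): a world point X has camera coordinates R X + t. Camera axes: x right, y down, z forward; pixel columns grow to the right and rows downward; lengths in m; the calibration is good to about 2 mm. A picture is of the moment at which its call begins: read the wrist's pose just before it. camera_params takes no time and is no camera call; for the wrist camera it gives the pose at the moment of the call.
- robot.hand_in(): hands the job in, once; it reports no verdict.
Trained networks look in the newest picture that a camera, given by its name, has taken for a name from the list of things; names that differ only in an ending like _2 or _b are one class to them, and where a whole thing is asked for, a point or a joint stands for the part that bears it (a point fixed in the world has none). Each returns a list of dicts, best first, with "conf" (0 to 1); they miss things now and then, are a little off and sometimes report something else, mostly with a low value. They report only what shows in the picture. A call takes as long as a camera call.
- robot.recognise(query, camera): "location" ([x, y, z] in m, in world coordinates, good to about 4 mm: the middle of the surface that is visible of it).
- robot.silhouettes(query, camera): "mask" (400x640 bool, what is visible of it).
- robot.tip_of(query, camera): "location" ([x, y, z] in m, in world coordinates, good to about 4 mm: a listed point, or the origin of a listed thing).
The state is a dict: "clock": time; "joint_positions": joint angles; "dq": joint speeds; "tau": joint torques, N m; "ee_pos": TCP position; "tool_rot": TCP orientation; "force": force on the tool from outside, world axes, zero at the start; "torque": the same for the moment, N m; "opening": finger opening in m.
Only numpy, scipy, OpenCV 4.12 (cv2) and the standard library are available. Lean on these libraries where they do the work, as an engineer would, in place of code of your own. Each camera call takes 0.05 s, during which the arm holds its last target.

TASK

We are roasting chestnuts: with the aluminium scoop (not with the fingers) take chestnuts out of the clear box and tip at least three of them into the pan on the front burner, dropping none beside it, then lay the scoop back in its steel tray. After that swing the box's lid shut, press it down until the front clip snaps over its lip, and prove that the clip holds with a firm upward tug, about 10 N, on the lid's pull bar; leave the lid shut and the rest of the kitchen undisturbed.

Things in the scene. Friction and masses are not known exactly. Their poses are not given: they have to be found in the camera images.
- box: Clear plastic storage box with a pale hinged lid, fixed on the flat top between the burners. Open top; outside 138 (x) x 162 (y) x 75 mm high, walls and floor 4 mm. Origin: middle of its underside, z up; its -x side (with the dark clip) faces the robot, the hinge is along its +x rim. About 65 mm of floor at its +y end is bare, the chestnuts lie towards -y.
- box_ramp (a point): Foot of the scoop ramp inside the box, on the floor (box frame x 0, y -45, z +4 mm). From here a smooth ramp as wide as the box rises at 47 degrees to the -y end wall (y -77, z +38 mm). Run the scoop's lip along the floor towards -y, under the chestnuts and on up the ramp while levelling it; chestnuts can escape on both sides of the bowl.
- lid (a joint): Angle of the box's lid (rad): 0 flat shut, grows as it opens up and away from the robot; stop at 2.0. Hinge line along the box's y at x +69, z +75 mm in its frame. Lid 142 x 162 x 5 mm, 150 g, soft-closing: it starts leaning back past upright, and once pushed below about 1.0 rad sinks by itself within 2 s until its lip rests on the clip (about 0.09). It stands up to 220 mm high while it swings.
- lid_bar (a point): Middle of the lid's dark pull bar: round, 12 mm thick, 76 mm long between its two posts, parallel to the box's y, 112 mm from the hinge line, its axis 38 mm above the lid's underside, with 24 mm free between bar and lid. Lid shut: at x -43, z +113 mm in the box's frame; lid open: behind the lid. About 6 N downward here snaps the clip; tug here, straight up.
- clip (a joint): Angle of the dark spring clip in the middle of the box's front wall (rad): 0 upright; its head is pushed outward (-x) to 0.1 to 0.2 by the lid's lip while that passes, then springs back to 0 over the lip, with the lid at 0 to 0.02. It needs no touch. When the lid is tugged the clip holds it, giving under 0.03 rad of lid.
- scoop: Aluminium scoop with dark handle, 110 g. Origin: middle of the bowl's underside; x from handle to lip, z up out of the bowl. Bowl 70 mm long (lip at x +35, closed back at x -35), 72 mm wide, flat floor 2.5 mm thick, sides 34 mm high (10 mm in the last 12 mm before the lip). The flat-sided handle rises backward at 30 degrees from the back's top to x -113, z 80 mm; 16 mm wide (y), 18 mm thick.
- scoop_grip (a point): Place to grip the scoop's handle, on its middle line: at x -76, y 0, z +54 mm in the scoop's frame. Pinch it along the scoop's y, where it is 16 mm wide; grip hard, the bowl must not turn in the fingers.
- scoop_bowl (a point): Middle of the scoop's bowl, at x 0, y 0, z +18 mm in the scoop's frame. It holds about five chestnuts; carried level, one lying at the lip can roll off, so tip the lip up about 15 degrees while carrying. They roll out once the lip points 30 to 50 degrees down.
- tray: Low stainless steel tray for the scoop, right of the burners, fixed: 190 (x) x 112 (y) mm outside, rim 10 mm high, floor 3 mm thick. Origin: middle of its underside. The scoop starts lying level in it, lip towards the tray's +x, the scoop's origin about 38 mm on the +x side of the tray's middle.
- pan: Dark shallow round pan with two loop handles (at its own x -128 and +128 mm), loose on the front right burner's grate, whose top is 42 mm above the surface. 208 mm across the rim, 168 mm across the foot, rim 50 mm above its underside, floor 4 mm thick, 0.9 kg. Origin: middle of its underside, z up.
- nut1: One of six brown chestnuts, 27 mm, almost a ball, 14 g; it rolls. Origin: its middle. At the start on the heap in the box (up to 55 mm above its underside).
- nut2: One of six brown chestnuts, 27 mm, almost a ball, 14 g; it rolls. Origin: its middle. At the start on the heap in the box (up to 55 mm above its underside).
- nut3: One of six brown chestnuts, 27 mm, almost a ball, 14 g; it rolls. Origin: its middle. At the start on the heap in the box (up to 55 mm above its underside).
- nut4: One of six brown chestnuts, 27 mm, almost a ball, 14 g; it rolls. Origin: its middle. At the start on the heap in the box (up to 55 mm above its underside).
- nut5: One of six brown chestnuts, 27 mm, almost a ball, 14 g; it rolls. Origin: its middle. At the start on the heap in the box (up to 55 mm above its underside).
- nut6: One of six brown chestnuts, 27 mm, almost a ball, 14 g; it rolls. Origin: its middle. At the start on the heap in the box (up to 55 mm above its underside).
- salt_shaker: Bystander: salt shaker, 44 mm across, 90 mm high, right, beyond the tray. Origin under its middle.
- tea_mug: Bystander: striped mug, 90 mm across, 88 mm high, right, beyond the tray. Origin under it.
- onion: Bystander: red onion, 84 mm, near right. Origin under its middle.

How it is judged:
By the outcome, as a careful person would: the job done as asked, in the order asked, and still so for the second after the job is handed in, with the robot touching nothing.
It also fails if it takes over 72 s, if anything falls off the work surface, if the arm or the gripper's body presses on something with over 40 N, if the wrist force passes 120 N, or if a joint passes its speed limit or range.

## Working session

There is one attempt and no reset: what is moved stays moved. The work goes in short steps, Python scripts to look and compute and a tool call to move; the robot and the scene stay as the last step left them, time stands still between calls to the robot, and variables do not carry over. Pictures are saved under pics/ and viewed, and the job is handed in when it is done.

Besides the shell and the picture viewer there is one more tool, called by a JSON object that holds its "method" and its "body". jog_arm: Moves the arm, as the interface text tells. Its arguments: {"type":"object","properties":{"increments":{"type":"array"},"newtons":{"type":"number"}},"required":["increments"]}

View pics/a_scene.png

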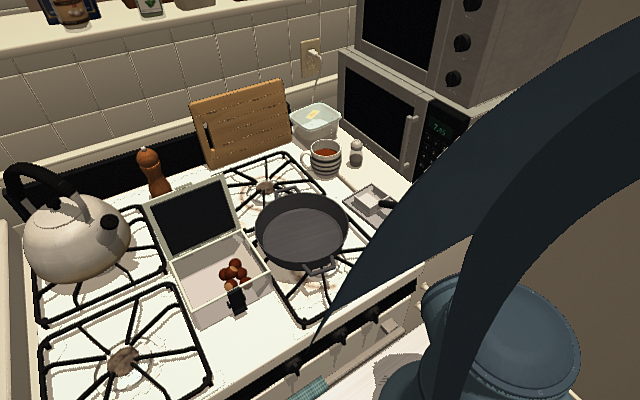

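View pics/a_top.png

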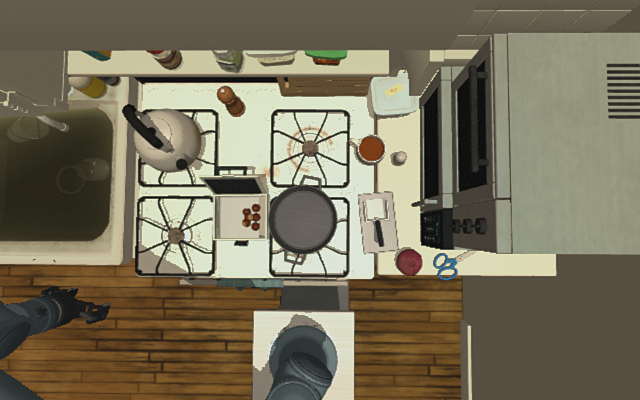

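View pics/a_wrist.png

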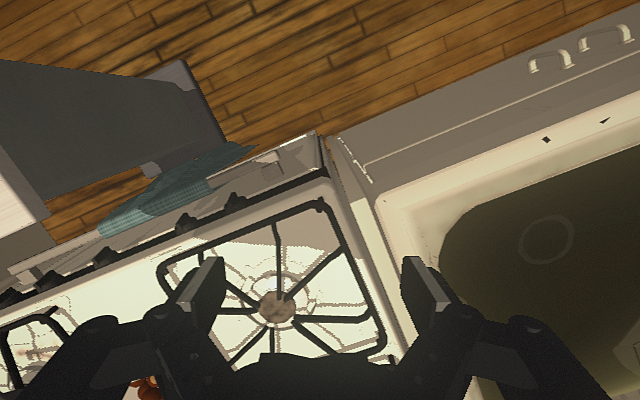

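```bash
cat > h.py <<'E'
from workcell import robot
import numpy as np, cv2
from scipy.spatial.transform import Rotation as Rn
np.set_printoptions(precision=3,suppress=True)
def st():
    o=robot.get_obs(); R=Rn.from_quat(o['tool_rot']).as_matrix()
    print('t',round(o['clock'],2),'p',np.round(o['ee_pos'],4),'q',np.round(o['joint_positions'],3),'F',np.round(o['force'],1),'op',round(o['opening'],4))
    print('x',R[:,0],'y',R[:,1],'z',R[:,2])
    return o,R
def loc(q,c,f='tip_of'):
    r=getattr(robot,f)(q,c); print(q,c,[(np.round(d['location'],4).tolist(),round(d['conf'],2)) for d in r[:4]]); return r
def snap(c,n):
    im=robot.read_camera(c); cv2.imwrite(f'pics/{n}.png',im[:,:,::-1]); return im
E
python3 -c "
from h import *
st()"
```

```text
t 1.2 p [0.228 0.528 0.231] q [ 1.054  0.377  0.081  1.274 -0.     1.461] F [ 0.5 -0.   0.5] op 0.0858
x [ 0.  0. -1.] y [0.396 0.918 0.   ] z [ 0.918 -0.396  0.   ]
```

{"method": "jog_arm", "body": {"increments": [{"offset": [-10,-35,0],"yaw": 0,"grip": -1},{"offset": [-10,-38,0],"yaw": 0,"grip": -1},{"offset": [-5,-38,0],"yaw": 0,"grip": -1},{"offset": [0,-38,0],"yaw": 0,"grip": -1},{"offset": [0,-38,0],"yaw": 0,"grip": -1},{"offset": [0,-38,0],"yaw": 0,"grip": -1},{"offset": [0,-38,0],"yaw": 0,"grip": -1},{"offset": [0,-38,0],"yaw": 0,"grip": -1},{"offset": [0,-38,0],"yaw": 0,"grip": -1}]}}

```text
clock: 1.95
ee_pos: [0.0925, 0.2152, 0.2561]
tool_rot: [0.143, 0.692, -0.142, 0.693]
force: [0.8, -1.5, 1.2]
opening: 0.0856
```

```bash
python3 -c "
from h import *
st()"
```

```text
t 1.95 p [0.092 0.215 0.256] q [ 0.892 -0.336 -0.587  1.319 -0.     1.298] F [ 0.8 -1.5  1.2] op 0.0856
x [ 0.001  0.    -1.   ] y [0.395 0.919 0.001] z [ 0.919 -0.395  0.   ]
```

{"method": "jog_arm", "body": {"increments": [{"offset": [0,-38,0],"yaw": 0,"grip": -1},{"offset": [0,-38,0],"yaw": 0,"grip": -1},{"offset": [0,-20,0],"yaw": 0,"grip": -1}]}}

```text
clock: 2.2
ee_pos: [0.053, 0.1259, 0.2557]
tool_rot: [0.142, 0.693, -0.143, 0.693]
force: [0.2, 0.2, 0.8]
opening: 0.0853
```

```bash
python3 -c "
from h import *
st()"
```

```text
t 2.2 p [0.053 0.126 0.256] q [ 0.692 -0.569 -0.691  1.449 -0.001  1.098] F [0.2 0.2 0.8] op 0.0853
x [-0.    -0.001 -1.   ] y [ 0.395  0.919 -0.001] z [ 0.919 -0.395  0.   ]
```

```bash
cat >> h.py <<'E'
def ray(c,uv,z,p=None):
    p=p or robot.camera_params(c); f=200/np.tan(np.radians(p['vertical_fov'])/2)
    uv=np.atleast_2d(uv).astype(float); d=np.c_[(uv[:,0]-p['cx'])/f,(uv[:,1]-p['cy'])/f,np.ones(len(uv))]
    dw=d@p['R']; C=-p['R'].T@p['t']; s=(z-C[2])/dw[:,2]; return C+s[:,None]*dw
def proj(c,X,p=None):
    p=p or robot.camera_params(c); f=200/np.tan(np.radians(p['vertical_fov'])/2)
    Y=np.atleast_2d(X)@p['R'].T+p['t']; return np.c_[f*Y[:,0]/Y[:,2]+p['cx'],f*Y[:,1]/Y[:,2]+p['cy']]
E
python3 - <<'E'
from h import *
im=snap('top','b_top')
for q in ['scoop','scoop_grip','scoop_bowl','box','pan','tray','lid_bar']: loc(q,'top')
m={}
for q,z in [('scoop',0.02),('tray',.01),('box',.04),('pan',.092)]:
    r=robot.silhouettes(q,'top')
    if not r: print(q,'none'); continue
    k=r[0]['mask'].astype(np.uint8); ys,xs=np.nonzero(k); 
    P=ray('top',np.c_[xs,ys],z)[:,:2]
    rc=cv2.minAreaRect(P.astype(np.float32)*1000); print(q,r[0]['conf'],k.sum(),rc)
big=cv2.resize(im[:,:,::-1][180:270,195:420],None,fx=3.5,fy=3.5,interpolation=cv2.INTER_CUBIC); cv2.imwrite('pics/b_crop.png',big)
E
```

```text
scoop top [([0.4723, -0.2264, 0.0062], 0.82), ([0.6287, -0.2954, -0.0023], 0.44), ([0.4611, 0.1824, 0.0169], 0.19)]
scoop_grip top [([0.3924, -0.2338, 0.0553], 0.56)]
scoop_bowl top [([0.4733, -0.2243, 0.0209], 0.87)]
box top [([0.4463, 0.191, 0.0013], 0.67)]
pan top [([0.4398, -0.0006, 0.0419], 0.83), ([0.4458, 0.1904, 0.0023], 0.48)]
tray top [([0.4332, -0.2399, -0.0012], 0.7)]
lid_bar top [([0.5776, 0.1927, 0.1726], 0.76)]
scoop 0.8 743 ((431.84307861328125, -231.09933471679688), (155.59934997558594, 76.65184783935547), 5.748043060302734)
tray 0.61 1452 ((432.7515869140625, -235.26332092285156), (190.00369262695312, 112.47579956054688), 5.985121250152588)
box 0.71 3699 ((484.9976501464844, 203.24085998535156), (264.08734130859375, 198.51495361328125), 14.352542877197266)
pan 0.6 4040 ((439.0400695800781, -2.861083984375), (231.2622833251953, 207.66444396972656), 27.45261001586914)
```

View pics/b_crop.png

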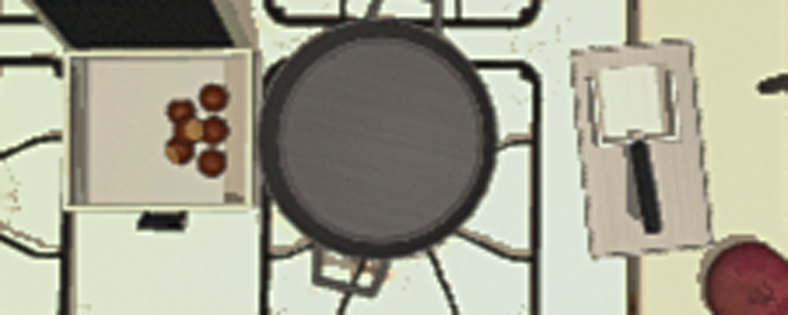

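{"method": "jog_arm", "body": {"increments": [{"offset": [0,0,25],"yaw": 0,"grip": -1},{"offset": [0,0,35],"yaw": 0,"grip": -1},{"offset": [0,0,38],"yaw": 0,"grip": -1},{"offset": [0,-10,40],"yaw": 0,"grip": -1},{"offset": [0,-15,38],"yaw": 0,"grip": -1},{"offset": [0,-18,37],"yaw": 0,"grip": -1},{"offset": [0,-20,36],"yaw": 0,"grip": -1},{"offset": [0,-20,36],"yaw": 0,"grip": -1},{"offset": [0,-20,36],"yaw": 0,"grip": -1},{"offset": [0,-20,36],"yaw": 0,"grip": -1},{"offset": [0,-20,36],"yaw": 0,"grip": -1},{"offset": [0,-20,36],"yaw": 0,"grip": -1}]}}

```text
clock: 3.8
ee_pos: [0.3619, -0.1755, 0.2558]
tool_rot: [0.143, 0.693, -0.143, 0.692]
force: [0.7, 1.2, 0.4]
opening: 0.0856
```

```bash
python3 -c "
from h import *
st()"
```

```text
t 3.8 p [ 0.362 -0.175  0.256] q [-0.61   0.021 -0.302  1.248  0.    -0.202] F [0.7 1.2 0.4] op 0.0856
x [-0.     0.001 -1.   ] y [0.397 0.918 0.   ] z [ 0.918 -0.397 -0.001]
```

{"method": "jog_arm", "body": {"increments": [{"offset": [0,0,0],"yaw": -6,"grip": -1},{"offset": [0,0,0],"yaw": -6,"grip": -1},{"offset": [0,0,0],"yaw": -6,"grip": -1},{"offset": [0,0,0],"yaw": -6,"grip": -1},{"offset": [0,0,0],"yaw": -5.3,"grip": -1},{"offset": [30,-30,14],"yaw": 0,"grip": -1},{"offset": [30,-33,15],"yaw": 0,"grip": -1},{"offset": [30,0,0],"yaw": 0,"grip": -1},{"offset": [20,0,0],"yaw": 0,"grip": -1},{"offset": [0,0,0],"yaw": 0,"grip": -1}]}}

```text
clock: 4.63
ee_pos: [0.3904, -0.2256, 0.1471]
tool_rot: [-0.035, 0.709, 0.039, 0.704]
force: [-0.9, 0.8, 0.1]
opening: 0.0853
```

```bash
python3 -c "
from h import *
st()
snap('wrist','c_w')
for q in ['scoop_grip','scoop','scoop_bowl']: loc(q,'wrist')
for q in ['scoop_grip','scoop']: loc(q,'wrist')
st()
"
```

```text
t 4.63 p [ 0.39  -0.226  0.147] q [-0.665  0.185 -0.406  0.99   0.    -0.769] F [-0.9  0.8  0.1] op 0.0853
x [-0.007  0.006 -1.   ] y [-0.104  0.995  0.007] z [ 0.995  0.104 -0.007]
scoop_grip wrist [([0.3987, -0.233, 0.057], 0.83)]
scoop wrist [([0.4695, -0.2276, 0.0011], 0.73)]
scoop_bowl wrist [([0.468, -0.2272, 0.0204], 0.55), ([0.4697, -0.2285, 0.0026], 0.18)]
scoop_grip wrist [([0.3987, -0.233, 0.057], 0.83)]
scoop wrist [([0.4695, -0.2276, 0.0011], 0.73)]
t 4.93 p [ 0.394 -0.228  0.154] q [-0.664  0.178 -0.397  0.993  0.    -0.769] F [ 0.1 -0.4  0. ] op 0.0855
x [ 0.003 -0.002 -1.   ] y [-0.105  0.994 -0.002] z [0.994 0.105 0.002]
```

View pics/c_w.png

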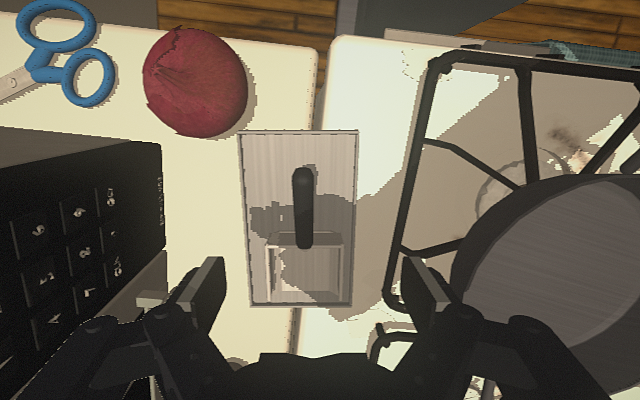

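{"method": "jog_arm", "body": {"increments": [{"offset": [15,-4,2],"yaw": 0,"grip": -1},{"offset": [30,-3,1],"yaw": 0,"grip": -1},{"offset": [30,0,0],"yaw": 0,"grip": -1},{"offset": [25,0,0],"yaw": 0,"grip": -1},{"offset": [16,0,0],"yaw": 0,"grip": -1},{"offset": [0,0,0],"yaw": 0,"grip": -1},{"offset": [0,0,0],"yaw": 0,"grip": 1},{"offset": [0,0,0],"yaw": 0,"grip": 1},{"offset": [0,0,0],"yaw": 0,"grip": 1},{"offset": [0,0,0],"yaw": 0,"grip": 1},{"offset": [0,0,0],"yaw": 0,"grip": 1},{"offset": [0,0,0],"yaw": 0,"grip": 1}], "newtons": 110}}

```text
clock: 5.93
ee_pos: [0.3973, -0.2346, 0.0366]
tool_rot: [-0.037, 0.706, 0.037, 0.707]
force: [0.4, -0.4, 4.0]
opening: 0.0145
```

```bash
python3 -c "
from h import *
st()
"
```

```text
t 5.93 p [ 0.397 -0.235  0.037] q [-0.671  0.315 -0.559  0.695  0.    -0.776] F [ 0.4 -0.4  4. ] op 0.0145
x [ 0.001 -0.001 -1.   ] y [-0.104  0.995 -0.001] z [0.995 0.104 0.001]
```

{"method": "jog_arm", "body": {"increments": [{"offset": [-12,0,0],"yaw": 0,"grip": 1},{"offset": [-25,0,0],"yaw": 0,"grip": 1},{"offset": [-35,0,0],"yaw": 0,"grip": 1},{"offset": [-35,10,0],"yaw": 0,"grip": 1},{"offset": [-35,20,0],"yaw": 0,"grip": 1},{"offset": [-30,28,0],"yaw": 0,"grip": 1},{"offset": [-15,36,0],"yaw": 0,"grip": 1},{"offset": [0,40,0],"yaw": 0,"grip": 1},{"offset": [0,40,0],"yaw": 0,"grip": 1}]}}

```text
clock: 6.68
ee_pos: [0.3791, -0.0603, 0.2245]
tool_rot: [-0.037, 0.705, 0.036, 0.707]
force: [0.4, 0.4, -2.2]
opening: 0.0143
```

```bash
cat > plan.py <<'E'
from h import *
def plan(R,segs):
    """segs: list of (world dx,dy,dz mm, yaw deg, n). prints offsets per row"""
    R=R.copy(); out=[]
    for dx,dy,dz,yaw,n in segs:
        for i in range(n):
            o=R.T@np.array([dx,dy,dz])/n
            out.append(([round(v) for v in o],round(yaw/n,2)))
            R=R@Rn.from_euler('x',yaw/n,degrees=True).as_matrix()
    for r in out: print(r, round(float(np.linalg.norm(r[0])),1))
    print('final y',R[:,1],'z',R[:,2])
E
python3 -c "
from plan import *
o,R=st()
snap('scene','d_s')
p=o['ee_pos']*1000
T=np.array([444,291,200]); d=T-p; print(d)
plan(R,[(d[0],d[1]*.9,0,96,14),(0,d[1]*.1,0,0,1)])
"
```

```text
t 6.68 p [ 0.379 -0.06   0.225] q [-0.324 -0.009 -0.414  1.162  0.    -0.426] F [ 0.4  0.4 -2.2] op 0.0143
x [ 0.004 -0.001 -1.   ] y [-0.103  0.995 -0.001] z [0.995 0.103 0.004]
[ 64.883 351.295 -24.503]
([0, 22, 7], 6.86) 23.1
([0, 23, 4], 6.86) 23.3
([0, 23, 2], 6.86) 23.1
([0, 23, -1], 6.86) 23.0
([0, 23, -4], 6.86) 23.3
([0, 22, -7], 6.86) 23.1
([0, 21, -9], 6.86) 22.8
([0, 20, -12], 6.86) 23.3
([0, 18, -14], 6.86) 22.8
([0, 17, -16], 6.86) 23.3
([0, 14, -18], 6.86) 22.8
([0, 12, -20], 6.86) 23.3
([0, 10, -21], 6.86) 23.3
([0, 7, -22], 6.86) 23.1
([0, 0, -35], 0.0) 35.0
final y [ 1.    -0.002  0.004] z [-0.002 -1.     0.001]
```

View pics/d_s.png

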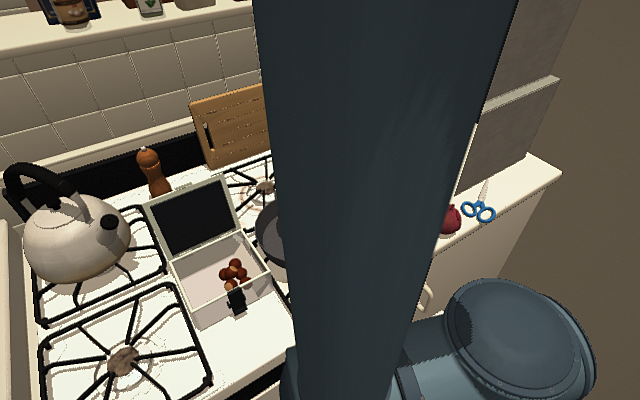

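{"method": "jog_arm", "body": {"increments": [{"offset": [0,20,3],"yaw": 6.86,"grip": 1},{"offset": [0,23,2],"yaw": 6.86,"grip": 1},{"offset": [0,23,0],"yaw": 6.86,"grip": 1},{"offset": [0,23,-1],"yaw": 6.86,"grip": 1},{"offset": [0,23,-4],"yaw": 6.86,"grip": 1},{"offset": [0,22,-7],"yaw": 6.86,"grip": 1},{"offset": [0,21,-9],"yaw": 6.86,"grip": 1},{"offset": [0,20,-12],"yaw": 6.86,"grip": 1},{"offset": [0,18,-14],"yaw": 6.86,"grip": 1},{"offset": [0,17,-16],"yaw": 6.86,"grip": 1},{"offset": [0,14,-18],"yaw": 6.86,"grip": 1},{"offset": [0,12,-20],"yaw": 6.86,"grip": 1}]}}

```text
clock: 7.73
ee_pos: [0.4255, 0.2096, 0.2227]
tool_rot: [0.438, 0.555, -0.439, 0.555]
force: [0.3, -0.1, -0.7]
opening: 0.0144
```

{"method": "jog_arm", "body": {"increments": [{"offset": [0,10,-21],"yaw": 6.86,"grip": 1},{"offset": [0,8,-22],"yaw": 6.86,"grip": 1},{"offset": [0,0,-35],"yaw": 0,"grip": 1},{"offset": [0,0,0],"yaw": 0,"grip": 1}]}}

```text
clock: 8.07
ee_pos: [0.4359, 0.2937, 0.2224]
tool_rot: [0.5, 0.502, -0.498, 0.5]
force: [0.5, -0.7, -0.7]
opening: 0.0143
```

```bash
python3 - <<'E'
from h import *
st()
snap('top','e_t'); 
loc('box','top'); loc('scoop_grip','top');loc('scoop','top')
snap('scene','e_s'); loc('scoop','scene'); loc('scoop_grip','scene'); loc('box','scene')
im=snap('wrist','e_w')
st()
E
```

```text
t 8.07 p [0.436 0.294 0.222] q [ 0.47   0.278 -0.083  1.209  0.003  2.037] F [ 0.5 -0.7 -0.7] op 0.0143
x [-0.     0.003 -1.   ] y [ 1.     0.004 -0.   ] z [ 0.004 -1.    -0.003]
box top [([0.4465, 0.1915, -0.0], 0.93), ([0.4131, 0.1542, 0.022], 0.42)]
scoop_grip top [([0.4343, 0.2942, 0.2397], 0.61)]
scoop top [([0.4394, 0.2182, 0.1898], 0.56)]
scoop scene [([0.4396, 0.2101, 0.1905], 0.63), ([0.4349, 0.2906, 0.2404], 0.36)]
scoop_grip scene [([0.4357, 0.2877, 0.2402], 0.82), ([0.4341, 0.2161, 0.2055], 0.64)]
box scene [([0.4424, 0.1967, -0.001], 0.75)]
t 8.52 p [0.436 0.288 0.223] q [ 0.463  0.273 -0.088  1.21  -0.     2.036] F [ 0.1 -0.6 -1.1] op 0.0144
x [ 0.  0. -1.] y [ 1.    -0.002  0.   ] z [-0.002 -1.    -0.   ]
```

View pics/e_s.png

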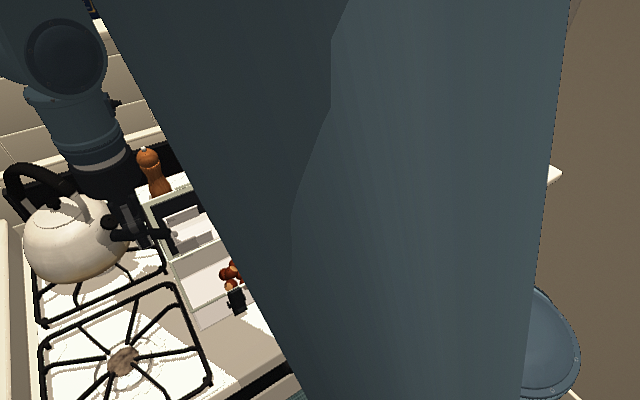

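View pics/e_w.png

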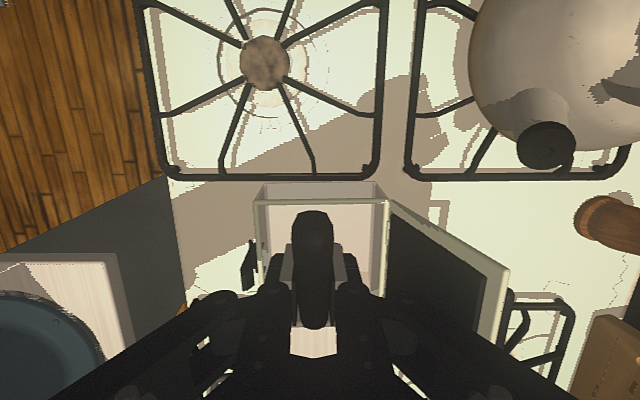

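View pics/e_t.png

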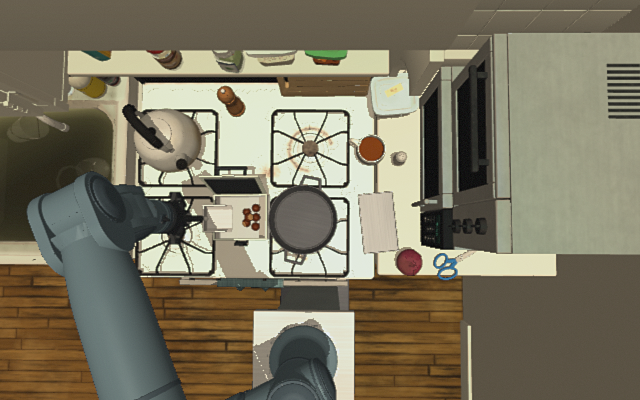

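```bash
python3 - <<'E'
from h import *
print(ray('wrist',[[253,201],[388,201],[320,184],[265,184],[378,182]],.075)*1000)
im=cv2.imread('pics/e_w.png'); cv2.imwrite('pics/e_wc.png',cv2.resize(im[170:300,230:420],None,fx=4,fy=4))
im=cv2.imread('pics/e_t.png'); cv2.imwrite('pics/e_tc.png',cv2.resize(im[160:250,190:290],None,fx=6,fy=6))
E
```

```text
[[373.622 270.564  75.   ]
 [509.762 270.368  75.   ]
 [441.097 288.206  75.   ]
 [386.626 288.286  75.   ]
 [498.395 290.166  75.   ]]
```

View pics/e_wc.png

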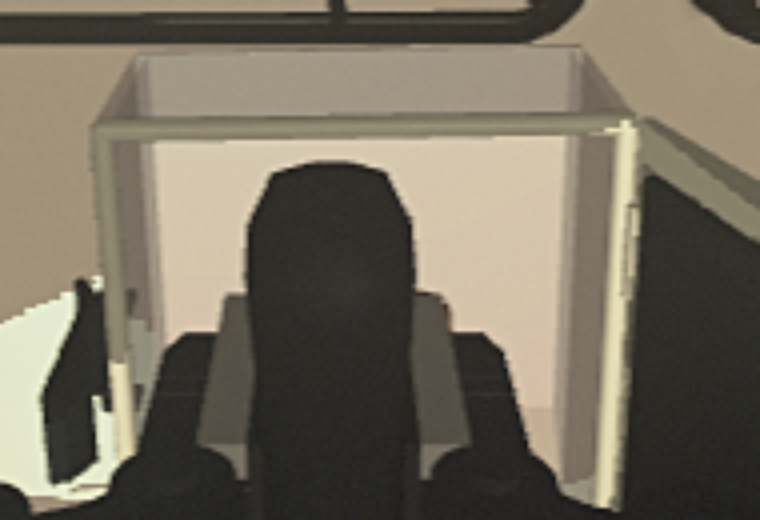

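View pics/e_tc.png

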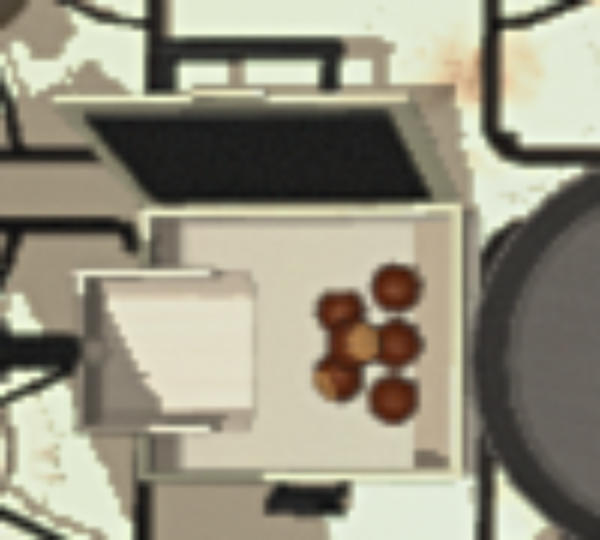

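```bash
python3 - <<'E'
from h import *
c=np.array([[397,287],[398,343],[394,400],[340,310],[360,342],[337,380],[413,215],[413,468],[463,205],[463,478],[145,210],[145,478]])/6+[190,160]
print(ray('top',c[:6],.02)*1000); print(ray('top',c[6:],[.004,.004,.075,.075,.075,.075])*1000)
for i in range(1): loc('nut1','top','recognise')
r=robot.recognise('nut1','top'); print([(np.round(d['location'],3).tolist(),round(d['conf'],2)) for d in r])
E
```

```text
[[475.064 149.969  20.   ]
 [445.585 148.93   20.   ]
 [415.649 150.518  20.   ]
 [462.758 179.858  20.   ]
 [445.982 168.986  20.   ]
 [425.937 180.747  20.   ]]
[[514.41  145.103   4.   ]
 [379.69  142.82    4.   ]
 [513.984 106.867  75.   ]
 [376.874 104.721  75.   ]
 [510.565 267.862  75.   ]
 [375.702 264.643  75.   ]]
nut1 top [([0.4156, 0.1513, 0.0304], 0.64), ([0.4443, 0.1513, 0.0234], 0.52), ([0.4631, 0.1813, 0.0285], 0.39), ([0.4375, 0.0021, 0.0485], 0.29)]
[([0.416, 0.151, 0.03], 0.64), ([0.444, 0.151, 0.023], 0.52), ([0.463, 0.181, 0.028], 0.39), ([0.438, 0.002, 0.048], 0.29)]
```

{"method": "jog_arm", "body": {"increments": [{"offset": [20,5,-3],"yaw": -1,"grip": 1},{"offset": [35,4,-2],"yaw": 0,"grip": 1},{"offset": [35,0,0],"yaw": 0,"grip": 1},{"offset": [30,0,0],"yaw": 0,"grip": 1},{"offset": [18,0,0],"yaw": 0,"grip": 1},{"offset": [5,0,0],"yaw": 0,"grip": 1},{"offset": [0,0,0],"yaw": 0,"grip": 1},{"offset": [0,0,0],"yaw": 0,"grip": 1}]}}

```text
clock: 9.28
ee_pos: [0.4451, 0.2943, 0.0805]
tool_rot: [0.496, 0.504, -0.496, 0.504]
force: [-0.3, -0.6, -0.1]
opening: 0.0144
```

```bash
python3 - <<'E'
from h import *
st()
im=snap('top','f_t'); cv2.imwrite('pics/f_tc.png',cv2.resize(im[160:250,190:290,::-1],None,fx=6,fy=6))
im=snap('scene','f_s'); cv2.imwrite('pics/f_sc.png',cv2.resize(im[130:350,60:300,::-1],None,fx=3,fy=2.7))
E
```

```text
t 9.28 p [0.445 0.294 0.081] q [ 0.465  0.389 -0.309  0.871  0.     2.02 ] F [-0.3 -0.6 -0.1] op 0.0144
x [ 0.  0. -1.] y [1.    0.016 0.   ] z [ 0.016 -1.    -0.   ]
```

View pics/f_sc.png

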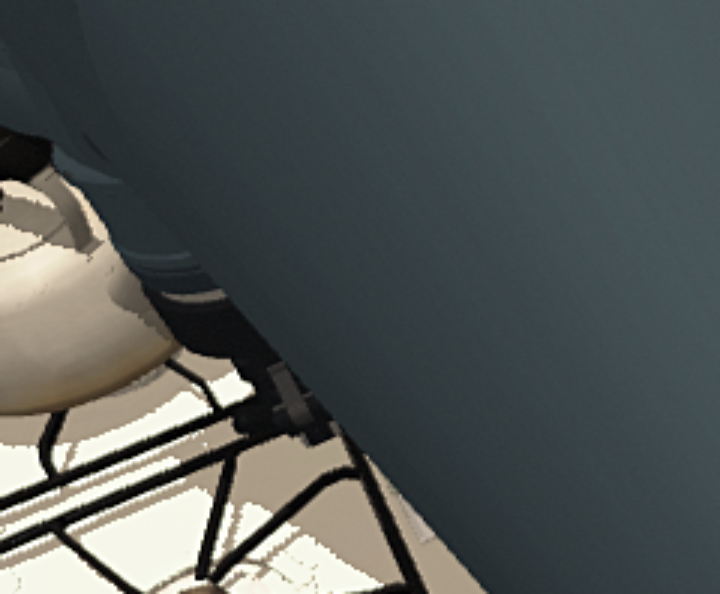

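View pics/f_tc.png

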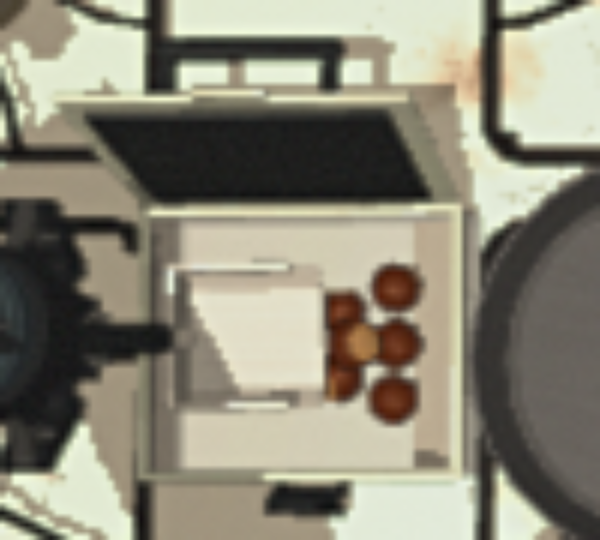

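{"method": "jog_arm", "body": {"increments": [{"offset": [0,0,0],"yaw": 0,"grip": 0.46},{"offset": [0,0,0],"yaw": 0,"grip": 0.46},{"offset": [0,0,0],"yaw": 0,"grip": 0.46}]}}

```text
clock: 9.63
ee_pos: [0.4454, 0.2946, 0.0807]
tool_rot: [0.496, 0.504, -0.495, 0.504]
force: [-0.4, 0.2, -0.0]
opening: 0.023
```

```bash
python3 - <<'E'
from h import *
st()
im=snap('top','g_t'); cv2.imwrite('pics/g_tc.png',cv2.resize(im[160:250,190:290,::-1],None,fx=6,fy=6))
im=snap('wrist','g_w')
st()
E
```

```text
t 9.63 p [0.445 0.295 0.081] q [ 0.466  0.389 -0.309  0.871  0.     2.02 ] F [-0.4  0.2 -0. ] op 0.023
x [ 0.001  0.001 -1.   ] y [1.    0.017 0.002] z [ 0.017 -1.    -0.001]
t 9.73 p [0.445 0.294 0.08 ] q [ 0.466  0.389 -0.31   0.871  0.     2.02 ] F [-0.3  0.6  0.2] op 0.0232
x [ 0.001  0.    -1.   ] y [1.    0.017 0.001] z [ 0.017 -1.    -0.   ]
```

View pics/g_tc.png

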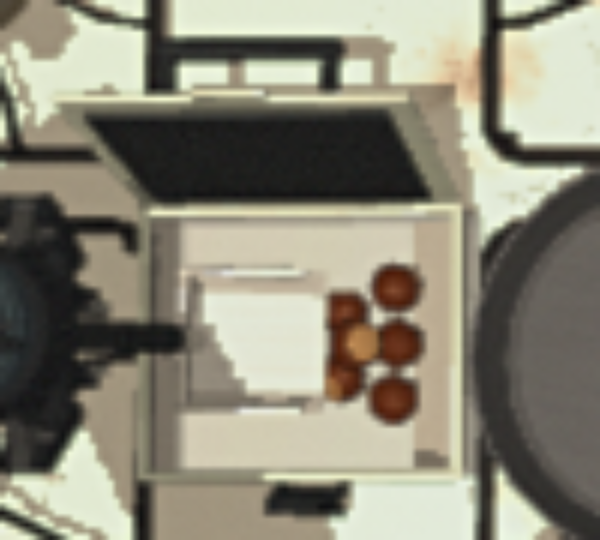

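View pics/g_w.png

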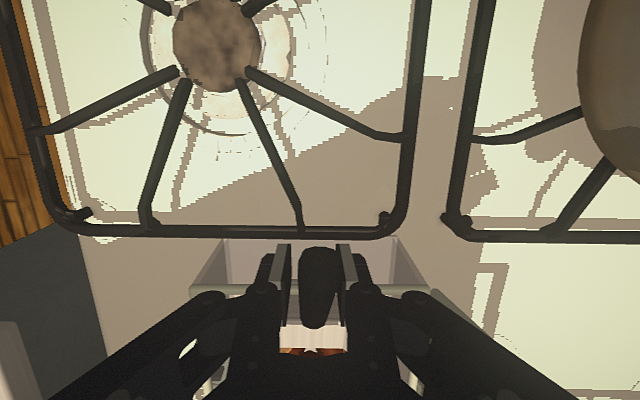

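```bash
python3 - <<'E'
from h import *
for c in ['top','wrist']:
  for q in ['scoop','scoop_grip','scoop_bowl']: loc(q,c)
E
```

```text
scoop top []
scoop_grip top [([0.4453, 0.2853, 0.0961], 0.62), ([0.5737, 0.1941, 0.1685], 0.29), ([0.4337, -0.2394, -0.0015], 0.26), ([0.4136, 0.1561, 0.0201], 0.18)]
scoop_bowl top [([0.4454, 0.2184, 0.0508], 0.98)]
scoop wrist [([0.4472, 0.2238, 0.0322], 0.69)]
scoop_grip wrist [([0.4492, 0.2855, 0.1016], 0.94)]
scoop_bowl wrist [([0.4448, 0.2161, 0.0517], 0.77), ([0.4433, 0.2194, 0.0325], 0.28)]
```

{"method": "jog_arm", "body": {"increments": [{"offset": [0,0,0],"yaw": 0,"grip": 1},{"offset": [0,0,0],"yaw": 0,"grip": 1},{"offset": [0,0,0],"yaw": 0,"grip": 1},{"offset": [-8,0,0],"yaw": 0,"grip": 1},{"offset": [0,0,-7],"yaw": 0,"grip": 1},{"offset": [0,0,-7],"yaw": 0,"grip": 1},{"offset": [3,0,0],"yaw": 0,"grip": 1},{"offset": [0,0,0],"yaw": 0,"grip": 1}]}}

```text
clock: 10.7
ee_pos: [0.4455, 0.3078, 0.0865]
tool_rot: [0.496, 0.503, -0.496, 0.506]
force: [-2.0, -5.7, 11.3]
opening: 0.0148
```

```bash
cat >> h.py <<'E'
def theta(c):
    g=loc('scoop_grip',c); b=loc('scoop_bowl',c); o=loc('scoop',c)
E
python3 - <<'E'
from h import *
st()
im=snap('top','i_t'); cv2.imwrite('pics/i_tc.png',cv2.resize(im[160:250,190:290,::-1],None,fx=6,fy=6))
theta('top')
E
```

```text
t 10.7 p [0.446 0.308 0.086] q [ 0.49   0.397 -0.279  0.893 -0.004  2.044] F [-2.  -5.7 11.3] op 0.0148
x [ 0.003 -0.003 -1.   ] y [1.    0.017 0.003] z [ 0.017 -1.     0.003]
scoop_grip top [([0.4464, 0.2983, 0.1068], 0.91), ([0.4287, 0.1845, 0.0168], 0.27)]
scoop_bowl top [([0.4472, 0.2311, 0.0618], 0.81)]
scoop top [([0.447, 0.2302, 0.0446], 0.63)]
```

View pics/i_tc.png

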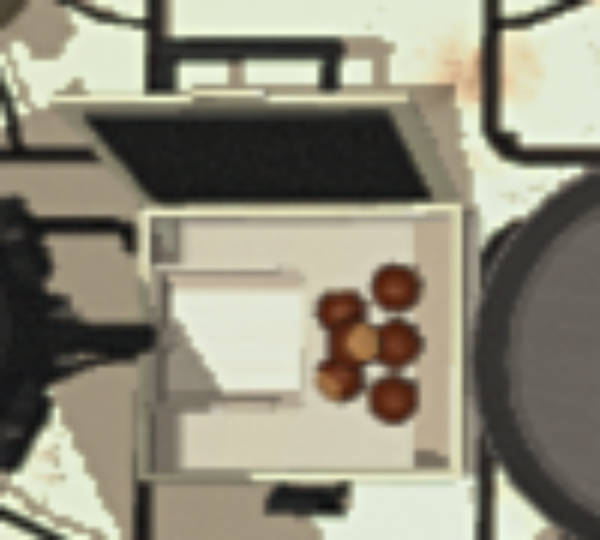

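{"method": "jog_arm", "body": {"increments": [{"offset": [0,0,0],"yaw": 0,"grip": 0.45},{"offset": [0,0,0],"yaw": 0,"grip": 0.45},{"offset": [0,0,0],"yaw": 0,"grip": 0.45},{"offset": [0,0,0],"yaw": 0,"grip": 0.45}]}}

```text
clock: 11.23
ee_pos: [0.4444, 0.3087, 0.0848]
tool_rot: [0.496, 0.504, -0.496, 0.504]
force: [-0.1, 0.1, 0.1]
opening: 0.0232
```

```bash
python3 - <<'E'
from h import *
st()
im=snap('top','j_t'); cv2.imwrite('pics/j_tc.png',cv2.resize(im[160:250,190:290,::-1],None,fx=6,fy=6))
theta('top')
im=snap('wrist','j_w'); theta('wrist')
E
```

```text
t 11.23 p [0.444 0.309 0.085] q [ 0.49   0.399 -0.282  0.89   0.     2.043] F [-0.1  0.1  0.1] op 0.0232
x [-0.  0. -1.] y [ 1.     0.017 -0.   ] z [ 0.017 -1.    -0.   ]
scoop_grip top [([0.4426, 0.2704, 0.0963], 0.73), ([0.4701, 0.1536, 0.0165], 0.19), ([0.4448, 0.1887, 0.0002], 0.17)]
scoop_bowl top [([0.4505, 0.2192, 0.0355], 0.69)]
scoop top [([0.4499, 0.225, 0.0184], 0.72)]
scoop_grip wrist [([0.4504, 0.2765, 0.0989], 0.88)]
scoop_bowl wrist [([0.4491, 0.2197, 0.0344], 0.57)]
scoop wrist [([0.4475, 0.2234, 0.0184], 0.95)]
```

View pics/j_tc.png

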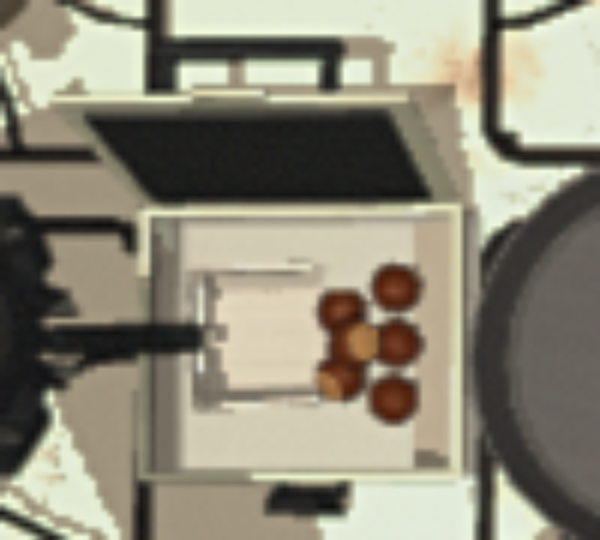

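View pics/j_w.png

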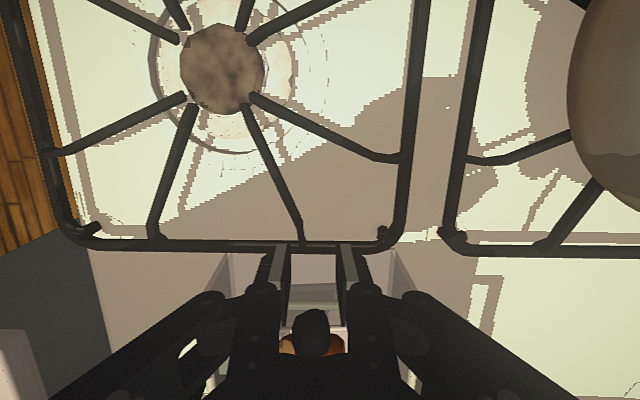

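{"method": "jog_arm", "body": {"increments": [{"offset": [0,2,0],"yaw": 0,"grip": 0.1},{"offset": [0,2,5],"yaw": 0,"grip": 0.1},{"offset": [0,0,13],"yaw": 0,"grip": 0.1},{"offset": [0,0,13],"yaw": 0,"grip": 0.1},{"offset": [0,0,0],"yaw": 0,"grip": 0.3},{"offset": [0,0,0],"yaw": 0,"grip": 1},{"offset": [0,0,0],"yaw": 0,"grip": 1},{"offset": [0,0,0],"yaw": 0,"grip": 1},{"offset": [0,0,0],"yaw": 0,"grip": 1}], "newtons": 25}}

```text
clock: 12.38
ee_pos: [0.4489, 0.2765, 0.0848]
tool_rot: [0.495, 0.504, -0.496, 0.505]
force: [0.4, -4.0, 1.0]
opening: 0.0155
```

```bash
python3 - <<'E'
from h import *
st()
im=snap('top','k_t'); cv2.imwrite('pics/k_tc.png',cv2.resize(im[160:250,190:290,::-1],None,fx=6,fy=6))
theta('top')
E
```

```text
t 12.38 p [0.449 0.277 0.085] q [ 0.433  0.375 -0.319  0.878 -0.002  1.987] F [ 0.4 -4.   1. ] op 0.0155
x [-0.    -0.002 -1.   ] y [ 1.     0.016 -0.   ] z [ 0.016 -1.     0.002]
scoop_grip top [([0.4484, 0.2728, 0.098], 0.64)]
scoop_bowl top [([0.4518, 0.2179, 0.0368], 0.72)]
scoop top [([0.4526, 0.2233, 0.0199], 0.74), ([0.4446, 0.1523, 0.0178], 0.35)]
```

View pics/k_tc.png

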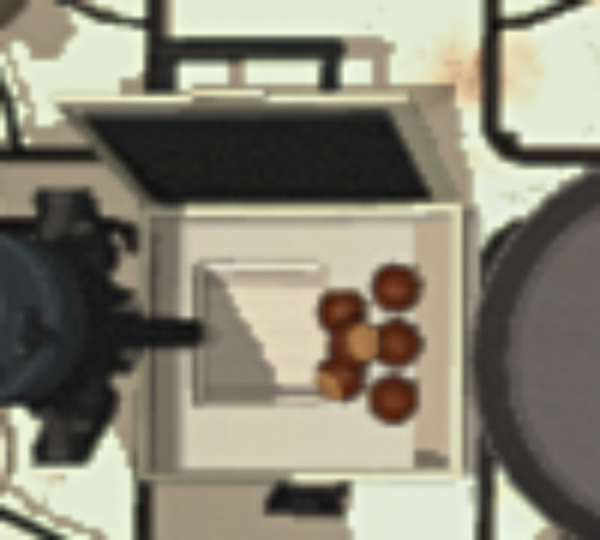

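{"method": "jog_arm", "body": {"increments": [{"offset": [0,-2,0],"yaw": 0,"grip": 1},{"offset": [0,-2,2],"yaw": 0,"grip": 1},{"offset": [1,0,5],"yaw": 0,"grip": 1},{"offset": [0,0,6],"yaw": 0,"grip": 1},{"offset": [0,0,6],"yaw": 0,"grip": 1},{"offset": [0,0,6],"yaw": 0,"grip": 1}], "newtons": 110}}

```text
clock: 13.08
ee_pos: [0.4466, 0.254, 0.0851]
tool_rot: [0.497, 0.505, -0.494, 0.504]
force: [0.2, 4.5, 6.5]
opening: 0.0142
```

```bash
python3 - <<'E'
from h import *
st()
im=snap('top','l_t'); cv2.imwrite('pics/l_tc.png',cv2.resize(im[160:250,190:290,::-1],None,fx=6,fy=6))
theta('top')
E
```

```text
t 13.08 p [0.447 0.254 0.085] q [ 0.392  0.346 -0.361  0.859  0.003  1.944] F [0.2 4.5 6.5] op 0.0142
x [ 0.003  0.005 -1.   ] y [1.    0.018 0.003] z [ 0.018 -1.    -0.005]
scoop_grip top [([0.4466, 0.2517, 0.0981], 0.71)]
scoop_bowl top [([0.4487, 0.1962, 0.0324], 0.82), ([0.629, -0.2962, -0.004], 0.73), ([0.4632, 0.1698, 0.0219], 0.3)]
scoop top [([0.4459, 0.2037, 0.0178], 0.97)]
```

View pics/l_tc.png

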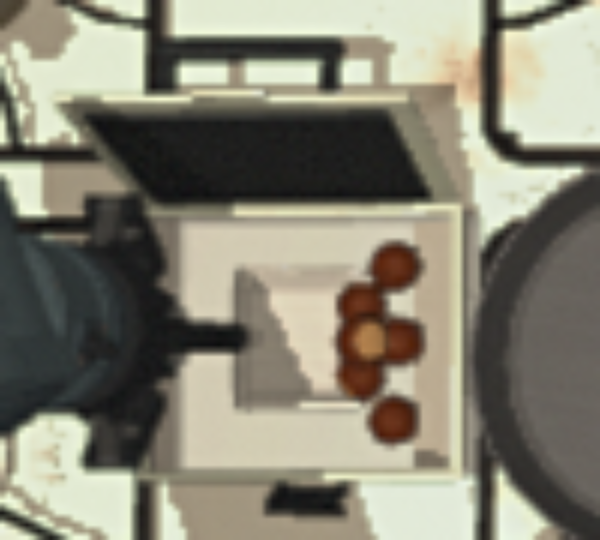

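{"method": "jog_arm", "body": {"increments": [{"offset": [0,0,6],"yaw": 0,"grip": 1},{"offset": [0,0,6],"yaw": 0,"grip": 1},{"offset": [0,0,6],"yaw": 0,"grip": 1},{"offset": [0,0,2],"yaw": 0,"grip": 1}]}}

```text
clock: 13.62
ee_pos: [0.4466, 0.234, 0.085]
tool_rot: [0.497, 0.505, -0.494, 0.504]
force: [0.1, 6.0, 9.8]
opening: 0.0144
```

```bash
python3 - <<'E'
from h import *
st()
im=snap('top','m_t'); cv2.imwrite('pics/m_tc.png',cv2.resize(im[160:250,190:290,::-1],None,fx=6,fy=6))
theta('top')
E
```

```text
t 13.62 p [0.447 0.234 0.085] q [ 0.354  0.33  -0.386  0.852  0.004  1.908] F [0.1 6.  9.8] op 0.0144
x [ 0.002  0.005 -1.   ] y [1.    0.017 0.002] z [ 0.017 -1.    -0.005]
scoop_grip top [([0.4475, 0.2316, 0.0993], 0.62)]
scoop_bowl top [([0.4485, 0.1761, 0.0331], 0.65)]
scoop top [([0.4476, 0.1812, 0.0181], 0.55)]
```

View pics/m_tc.png

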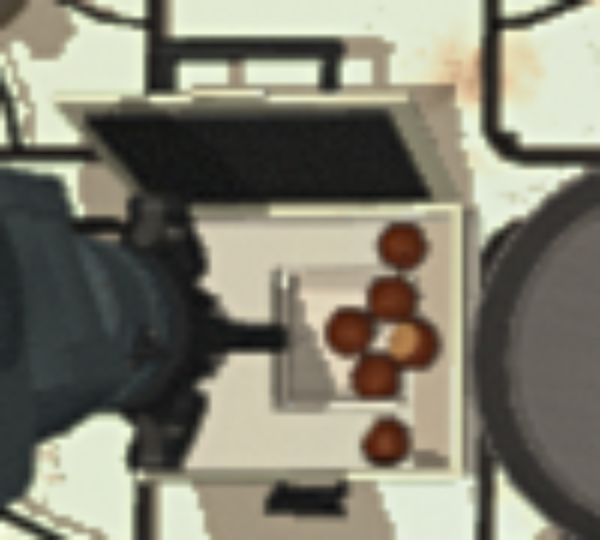

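{"method": "jog_arm", "body": {"increments": [{"offset": [0,0,0],"yaw": 0,"grip": 1},{"offset": [3,0,-2],"yaw": 0,"grip": 1},{"offset": [4,0,-3],"yaw": 0,"grip": 1},{"offset": [4,0,-3],"yaw": 0,"grip": 1},{"offset": [4,0,-3],"yaw": 0,"grip": 1}], "newtons": 22}}

```text
clock: 14.23
ee_pos: [0.4469, 0.2457, 0.0707]
tool_rot: [0.498, 0.505, -0.494, 0.504]
force: [-0.8, 6.4, 13.0]
opening: 0.0144
```

```bash
python3 - <<'E'
from h import *
st()
im=snap('top','n_t'); cv2.imwrite('pics/n_tc.png',cv2.resize(im[160:250,190:290,::-1],None,fx=6,fy=6))
theta('top')
E
```

```text
t 14.23 p [0.447 0.246 0.071] q [ 0.376  0.355 -0.392  0.82   0.003  1.93 ] F [-0.8  6.4 13. ] op 0.0144
x [ 0.003  0.005 -1.   ] y [1.    0.017 0.003] z [ 0.017 -1.    -0.005]
scoop_grip top [([0.4461, 0.242, 0.0821], 0.92), ([0.4448, 0.1883, 0.0005], 0.28)]
scoop_bowl top [([0.4491, 0.1766, 0.027], 0.57)]
scoop top [([0.4493, 0.1815, 0.0138], 0.85)]
```

View pics/n_tc.png

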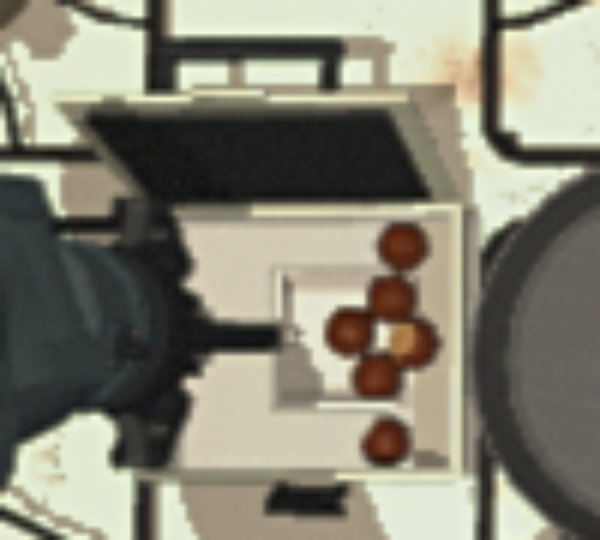

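{"method": "jog_arm", "body": {"increments": [{"offset": [4,0,-2],"yaw": 0,"grip": 1},{"offset": [4,0,-2],"yaw": 0,"grip": 1},{"offset": [2,0,0],"yaw": 0,"grip": 1}]}}

```text
clock: 14.68
ee_pos: [0.447, 0.251, 0.0607]
tool_rot: [0.498, 0.506, -0.493, 0.503]
force: [-1.7, 10.9, 14.6]
opening: 0.0147
```

```bash
python3 - <<'E'
from h import *
st()
im=snap('top','o_t'); cv2.imwrite('pics/o_tc.png',cv2.resize(im[160:250,190:290,::-1],None,fx=6,fy=6))
theta('top')
E
```

```text
t 14.68 p [0.447 0.251 0.061] q [ 0.384  0.369 -0.4    0.796  0.006  1.937] F [-1.7 10.9 14.6] op 0.0147
x [ 0.003  0.007 -1.   ] y [1.    0.018 0.003] z [ 0.018 -1.    -0.007]
scoop_grip top [([0.446, 0.2454, 0.075], 0.6)]
scoop_bowl top [([0.4477, 0.1752, 0.023], 0.66)]
scoop top [([0.4491, 0.1785, 0.0089], 0.83)]
```

View pics/o_tc.png

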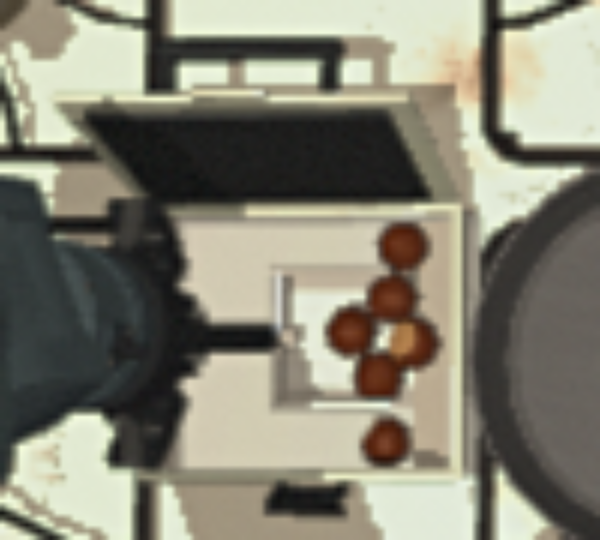

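{"method": "jog_arm", "body": {"increments": [{"offset": [-1,0,0],"yaw": 0,"grip": 1},{"offset": [-5,0,4],"yaw": 0,"grip": 1},{"offset": [-5,0,5],"yaw": 0,"grip": 1},{"offset": [-6,0,5],"yaw": 0,"grip": 1}], "newtons": 110}}

```text
clock: 15.22
ee_pos: [0.4455, 0.237, 0.0761]
tool_rot: [0.497, 0.507, -0.493, 0.502]
force: [0.4, 8.3, 0.3]
opening: 0.0142
```

```bash
python3 - <<'E'
from h import *
st()
im=snap('top','p_t'); cv2.imwrite('pics/p_tc.png',cv2.resize(im[160:250,190:290,::-1],None,fx=6,fy=6))
theta('top')
E
```

```text
t 15.22 p [0.446 0.237 0.076] q [ 0.358  0.341 -0.396  0.832  0.009  1.91 ] F [0.4 8.3 0.3] op 0.0142
x [-0.001  0.009 -1.   ] y [ 1.     0.019 -0.001] z [ 0.019 -1.    -0.009]
scoop_grip top [([0.4445, 0.1337, 0.0368], 0.73), ([0.4445, 0.2321, 0.0895], 0.59)]
scoop_bowl top [([0.4471, 0.1657, 0.0383], 0.67)]
scoop top [([0.4479, 0.1655, 0.023], 0.59)]
```

View pics/p_tc.png

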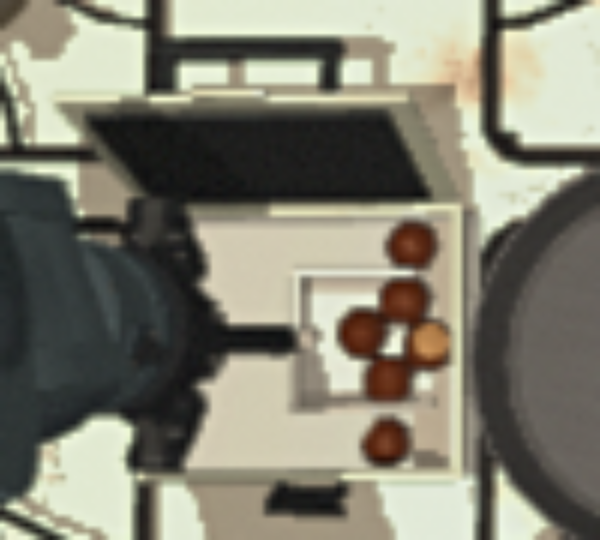

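{"method": "jog_arm", "body": {"increments": [{"offset": [-5,0,4],"yaw": 0,"grip": 1},{"offset": [-5,0,4],"yaw": 0,"grip": 1},{"offset": [-4,0,3],"yaw": 0,"grip": 1},{"offset": [0,0,0],"yaw": 0,"grip": 1}]}}

```text
clock: 15.75
ee_pos: [0.4457, 0.2234, 0.0902]
tool_rot: [0.496, 0.505, -0.495, 0.503]
force: [-0.4, 5.9, 2.5]
opening: 0.0141
```

```bash
python3 - <<'E'
from h import *
st()
im=snap('top','q_t'); cv2.imwrite('pics/q_tc.png',cv2.resize(im[160:250,190:290,::-1],None,fx=6,fy=6))
theta('top')
E
```

```text
t 15.75 p [0.446 0.223 0.09 ] q [ 0.335  0.317 -0.39   0.864  0.003  1.889] F [-0.4  5.9  2.5] op 0.0141
x [-0.001  0.003 -1.   ] y [ 1.     0.017 -0.001] z [ 0.017 -1.    -0.003]
scoop_grip top [([0.443, 0.2159, 0.1019], 0.82)]
scoop_bowl top []
scoop top [([0.4455, 0.1497, 0.0402], 0.76), ([0.6601, -0.1903, 0.0006], 0.73)]
```

View pics/q_tc.png

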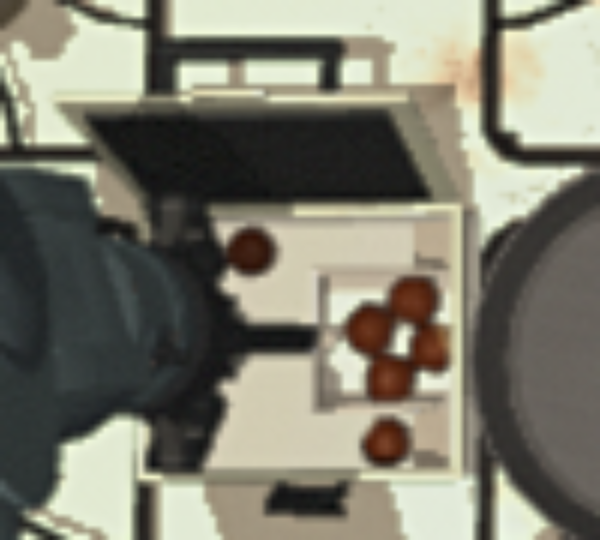

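{"method": "jog_arm", "body": {"increments": [{"offset": [0,0,0],"yaw": 0,"grip": 1},{"offset": [4,0,-2],"yaw": 0,"grip": 1},{"offset": [4,0,-2],"yaw": 0,"grip": 1},{"offset": [4,0,-2],"yaw": 0,"grip": 1}], "newtons": 20}}

```text
clock: 16.28
ee_pos: [0.4462, 0.2304, 0.0789]
tool_rot: [0.497, 0.505, -0.494, 0.503]
force: [-3.2, 9.3, 12.9]
opening: 0.0143
```

```bash
python3 - <<'E'
from h import *
st()
im=snap('top','r_t'); cv2.imwrite('pics/r_tc.png',cv2.resize(im[160:250,190:290,::-1],None,fx=6,fy=6))
theta('top')
E
```

```text
t 16.28 p [0.446 0.23  0.079] q [ 0.348  0.334 -0.399  0.836  0.004  1.902] F [-3.2  9.3 12.9] op 0.0143
x [ 0.001  0.004 -1.   ] y [1.    0.017 0.001] z [ 0.017 -1.    -0.004]
scoop_grip top [([0.4454, 0.2271, 0.0952], 0.55)]
scoop_bowl top [([0.4465, 0.1544, 0.0511], 0.97), ([0.4433, 0.1434, 0.0061], 0.7)]
scoop top [([0.4483, 0.1508, 0.0355], 0.8), ([0.6619, -0.1901, 0.0024], 0.56)]
```

View pics/r_tc.png

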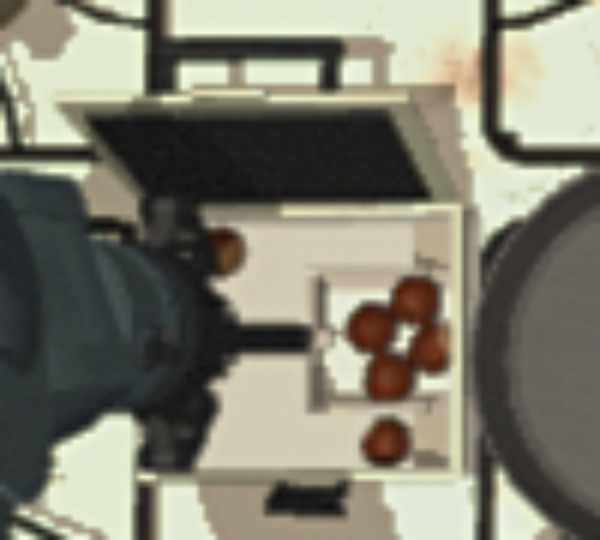

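{"method": "jog_arm", "body": {"increments": [{"offset": [4,0,-2],"yaw": 0,"grip": 1},{"offset": [4,0,-2],"yaw": 0,"grip": 1},{"offset": [4,0,-2],"yaw": 0,"grip": 1},{"offset": [4,0,-2],"yaw": 0,"grip": 1}]}}

```text
clock: 16.82
ee_pos: [0.4461, 0.2382, 0.0628]
tool_rot: [0.497, 0.505, -0.495, 0.504]
force: [-2.9, 8.2, 10.1]
opening: 0.014
```

```bash
python3 - <<'E'
from h import *
st()
im=snap('top','s_t'); cv2.imwrite('pics/s_tc.png',cv2.resize(im[160:250,190:290,::-1],None,fx=6,fy=6))
theta('top')
E
```

```text
t 16.82 p [0.446 0.238 0.063] q [ 0.363  0.358 -0.411  0.8    0.003  1.917] F [-2.9  8.2 10.1] op 0.014
x [ 0.001  0.003 -1.   ] y [1.    0.017 0.001] z [ 0.017 -1.    -0.003]
scoop_grip top [([0.4447, 0.2341, 0.079], 0.57)]
scoop_bowl top [([0.4472, 0.1551, 0.0485], 0.97), ([0.4648, 0.141, 0.0479], 0.71)]
scoop top [([0.4494, 0.149, 0.0323], 0.72), ([0.5772, 0.1933, 0.1708], 0.18)]
```

View pics/s_tc.png

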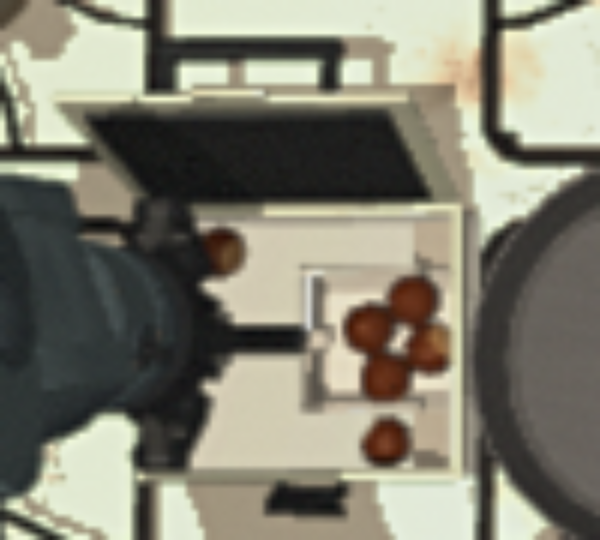

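{"method": "jog_arm", "body": {"increments": [{"offset": [0,0,0],"yaw": 0,"grip": 1},{"offset": [-2,0,0],"yaw": 0,"grip": 1},{"offset": [-6,0,-1],"yaw": 0,"grip": 1},{"offset": [-8,0,0],"yaw": 0,"grip": 1},{"offset": [-8,0,0],"yaw": 0,"grip": 1}], "newtons": 110}}

```text
clock: 17.43
ee_pos: [0.4444, 0.2364, 0.0855]
tool_rot: [0.495, 0.504, -0.497, 0.504]
force: [-0.2, -0.2, -1.4]
opening: 0.014
```

```bash
python3 - <<'E'
from h import *
st()
im=snap('top','t_t'); cv2.imwrite('pics/t_tc.png',cv2.resize(im[160:250,190:290,::-1],None,fx=6,fy=6))
theta('top')
E
```

```text
t 17.43 p [0.444 0.236 0.086] q [ 0.363  0.334 -0.379  0.861 -0.001  1.918] F [-0.2 -0.2 -1.4] op 0.014
x [-0.003 -0.002 -1.   ] y [ 1.     0.017 -0.003] z [ 0.017 -1.     0.002]
scoop_grip top [([0.4431, 0.2317, 0.1017], 0.94), ([0.4411, 0.1407, 0.0671], 0.67)]
scoop_bowl top []
scoop top [([0.4453, 0.1513, 0.0503], 0.71), ([0.5772, 0.1902, 0.1711], 0.33)]
```

View pics/t_tc.png

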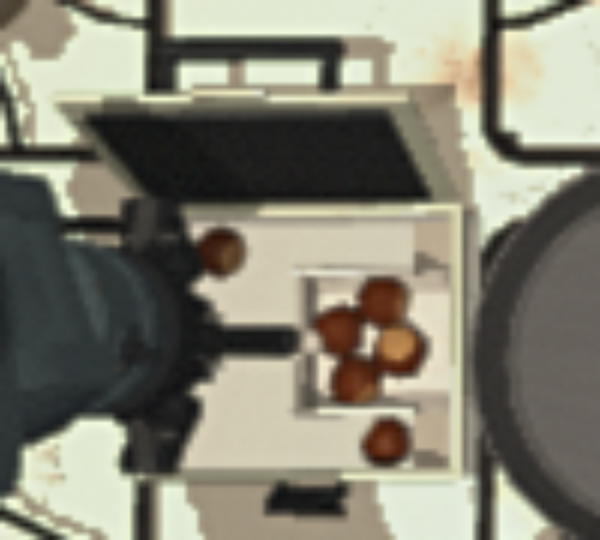

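{"method": "jog_arm", "body": {"increments": [{"offset": [-10,0,0],"yaw": 0,"grip": 1},{"offset": [-18,0,0],"yaw": 0,"grip": 1},{"offset": [-22,0,4],"yaw": 0,"grip": 1},{"offset": [-16,0,14],"yaw": 0,"grip": 1},{"offset": [-8,0,22],"yaw": 0,"grip": 1},{"offset": [0,0,28],"yaw": 0,"grip": 1},{"offset": [0,0,30],"yaw": 0,"grip": 1},{"offset": [0,0,26],"yaw": 0,"grip": 1},{"offset": [0,0,20],"yaw": 0,"grip": 1},{"offset": [0,0,14],"yaw": 0,"grip": 1},{"offset": [0,0,9],"yaw": 0,"grip": 1},{"offset": [0,0,5],"yaw": 0,"grip": 1}]}}

```text
clock: 18.63
ee_pos: [0.4484, 0.0643, 0.1601]
tool_rot: [0.496, 0.504, -0.496, 0.504]
force: [0.3, 0.2, -2.0]
opening: 0.0139
```

```bash
python3 - <<'E'
from h import *
st()
im=snap('top','u_t'); cv2.imwrite('pics/u_tc.png',cv2.resize(im[160:270,190:350,::-1],None,fx=5,fy=5))
theta('top'); loc('pan','top')
snap('scene','u_s')
E
```

```text
t 18.63 p [0.448 0.064 0.16 ] q [ 0.002  0.171 -0.387  1.013 -0.     1.558] F [ 0.3  0.2 -2. ] op 0.0139
x [-0. -0. -1.] y [ 1.     0.015 -0.   ] z [ 0.015 -1.     0.   ]
scoop_grip top [([0.4481, 0.0572, 0.1723], 0.72), ([0.4411, 0.0003, 0.0439], 0.23)]
scoop_bowl top [([0.4516, -0.0153, 0.1441], 0.6)]
scoop top [([0.4487, -0.0201, 0.1251], 0.72)]
pan top [([0.4383, 0.0006, 0.0429], 0.83)]
```

View pics/u_tc.png

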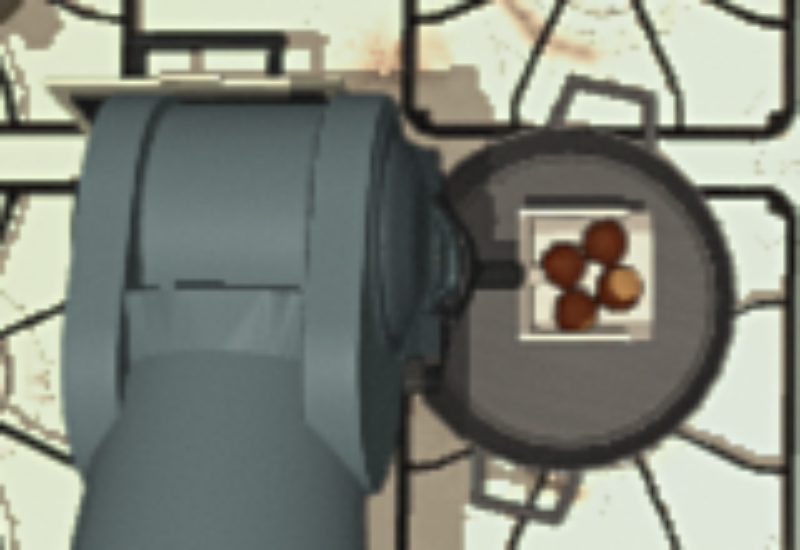

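View pics/u_s.png

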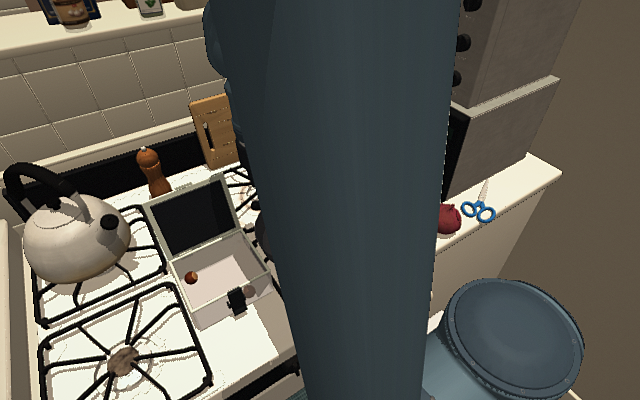

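{"method": "jog_arm", "body": {"increments": [{"offset": [6,-2,4],"yaw": 0,"grip": 1},{"offset": [10,-3,7],"yaw": 0,"grip": 1},{"offset": [12,-3,8],"yaw": 0,"grip": 1},{"offset": [8,0,5],"yaw": 0,"grip": 1},{"offset": [4,0,3],"yaw": 0,"grip": 1},{"offset": [0,0,0],"yaw": 0,"grip": 1},{"offset": [0,0,-41],"yaw": 0,"grip": 1},{"offset": [0,0,-41],"yaw": 0,"grip": 1},{"offset": [0,0,-33],"yaw": 0,"grip": 1},{"offset": [0,0,0],"yaw": 0,"grip": 1}]}}

```text
clock: 19.77
ee_pos: [0.4393, 0.156, 0.1206]
tool_rot: [0.494, 0.505, -0.495, 0.506]
force: [-0.2, 0.7, 0.2]
opening: 0.0139
```

```bash
python3 - <<'E'
from h import *
st()
im=snap('top','v_t'); cv2.imwrite('pics/v_tc.png',cv2.resize(im[160:270,190:350,::-1],None,fx=5,fy=5))
E
```

```text
t 19.77 p [0.439 0.156 0.121] q [ 0.206  0.228 -0.425  0.917 -0.002  1.755] F [-0.2  0.7  0.2] op 0.0139
x [ 0.001 -0.002 -1.   ] y [1.    0.022 0.001] z [ 0.022 -1.     0.002]
```

View pics/v_tc.png

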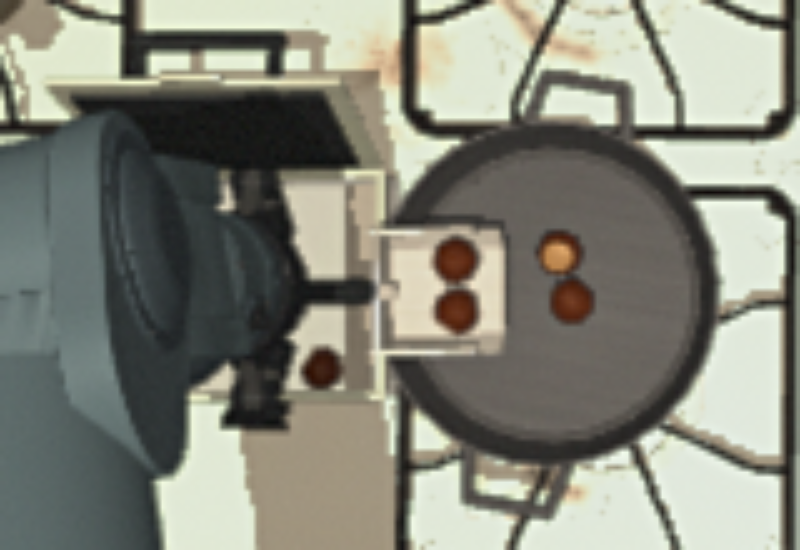

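```bash
python3 - <<'E'
from h import *
loc('pan','top'); theta('top'); 
r=robot.silhouettes('pan','top'); k=r[0]['mask'].astype(np.uint8); ys,xs=np.nonzero(k); P=ray('top',np.c_[xs,ys],.092)
print(r[0]['conf'],k.sum(), P.min(0),P.max(0))
# rim right edge, top edge
for uv in [(718/5+190,290/5+160),(555/5+190,125/5+160),(555/5+190,460/5+160),(392/5+190,290/5+160)]: print(ray('top',[uv],.092))
E
```

```text
pan top [([0.4424, 0.0107, 0.0409], 0.91)]
scoop_grip top [([0.4402, 0.1486, 0.1353], 0.77), ([0.4441, 0.0659, 0.0889], 0.66), ([0.4333, -0.2376, -0.0004], 0.32)]
scoop_bowl top [([0.4395, 0.0721, 0.1058], 0.7)]
scoop top [([0.4424, 0.068, 0.0925], 0.61), ([0.4471, 0.1909, 0.0033], 0.4)]
0.93 3299 [ 0.31  -0.093  0.092] [0.574 0.103 0.092]
[[ 0.443 -0.094  0.092]]
[[0.541 0.003 0.092]]
[[0.342 0.001 0.092]]
[[0.442 0.099 0.092]]
```

{"method": "jog_arm", "body": {"increments": [{"offset": [-10,0,0],"yaw": 0,"grip": 1},{"offset": [-8,0,6],"yaw": 0,"grip": 1},{"offset": [0,0,14],"yaw": 0,"grip": 1},{"offset": [0,0,18],"yaw": 0,"grip": 1},{"offset": [0,0,18],"yaw": 0,"grip": 1},{"offset": [4,0,15],"yaw": 0,"grip": 1},{"offset": [10,0,12],"yaw": 0,"grip": 1},{"offset": [10,0,10],"yaw": 0,"grip": 1},{"offset": [4,0,8],"yaw": 0,"grip": 1},{"offset": [0,0,7],"yaw": 0,"grip": 1},{"offset": [0,0,6],"yaw": 0,"grip": 1},{"offset": [0,0,6],"yaw": 0,"grip": 1}]}}

```text
clock: 21.07
ee_pos: [0.4412, 0.0338, 0.1105]
tool_rot: [0.497, 0.505, -0.495, 0.503]
force: [-1.9, 6.9, 1.1]
opening: 0.0139
```

```bash
python3 - <<'E'
from h import *
st()
im=snap('top','w_t'); cv2.imwrite('pics/w_tc.png',cv2.resize(im[160:270,190:350,::-1],None,fx=5,fy=5))
loc('pan','top'); theta('top')
E
```

```text
t 21.07 p [0.441 0.034 0.111] q [-0.07   0.194 -0.499  0.878  0.004  1.484] F [-1.9  6.9  1.1] op 0.0139
x [ 0.     0.004 -1.   ] y [1.    0.017 0.001] z [ 0.017 -1.    -0.004]
pan top [([0.4422, 0.0079, 0.0428], 0.62), ([0.4418, -0.0551, 0.0812], 0.49)]
scoop_grip top [([0.4385, 0.029, 0.1259], 0.83)]
scoop_bowl top [([0.4462, -0.0515, 0.0952], 0.93)]
scoop top [([0.4461, -0.0553, 0.0799], 0.61)]
```

View pics/w_tc.png

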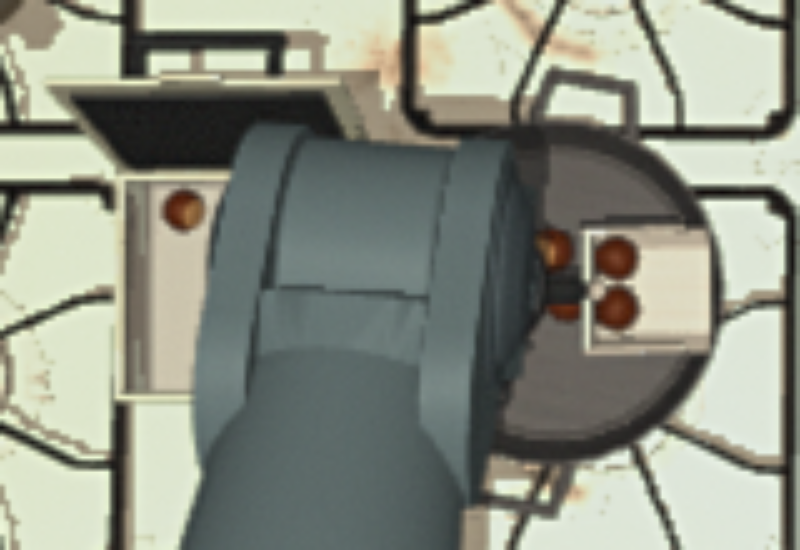

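{"method": "jog_arm", "body": {"increments": [{"offset": [0,0,4],"yaw": 0,"grip": 1},{"offset": [0,0,5],"yaw": 0,"grip": 1},{"offset": [0,0,5],"yaw": 0,"grip": 1},{"offset": [0,0,0],"yaw": 0,"grip": 1}]}}

```text
clock: 21.65
ee_pos: [0.442, 0.0197, 0.1103]
tool_rot: [0.496, 0.504, -0.495, 0.504]
force: [0.6, 3.6, 0.2]
opening: 0.0138
```

```bash
python3 - <<'E'
from h import *
st()
im=snap('top','x_t'); cv2.imwrite('pics/x_tc.png',cv2.resize(im[160:270,190:350,::-1],None,fx=5,fy=5))
loc('pan','top')
E
```

```text
t 21.65 p [0.442 0.02  0.11 ] q [-0.1    0.193 -0.5    0.876  0.002  1.453] F [0.6 3.6 0.2] op 0.0138
x [ 0.001  0.002 -1.   ] y [1.    0.017 0.001] z [ 0.017 -1.    -0.001]
pan top [([0.4442, -0.0036, 0.0432], 0.77), ([0.4315, -0.0432, 0.09], 0.64)]
```

View pics/x_tc.png

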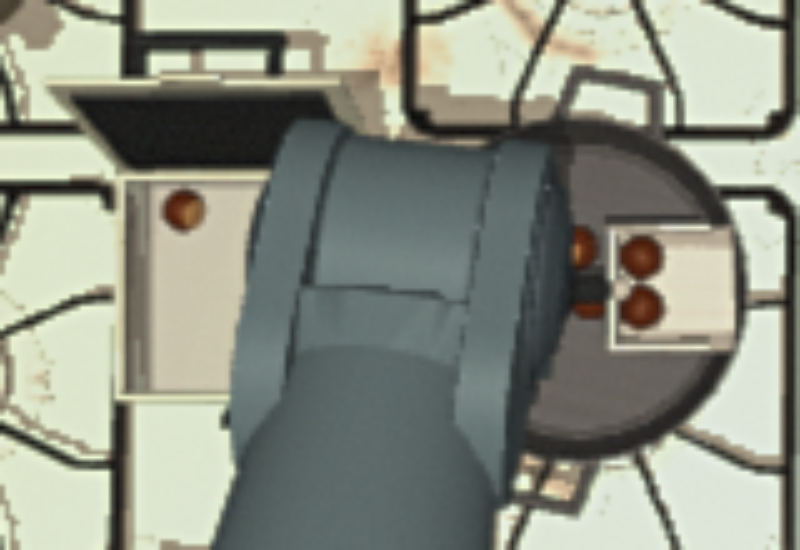

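{"method": "jog_arm", "body": {"increments": [{"offset": [-8,0,-2],"yaw": 0,"grip": 1},{"offset": [-12,0,0],"yaw": 0,"grip": 1},{"offset": [-4,0,0],"yaw": 0,"grip": 1},{"offset": [0,0,0],"yaw": 0,"grip": 1},{"offset": [0,0,-41],"yaw": 0,"grip": 1},{"offset": [0,0,-41],"yaw": 0,"grip": 1},{"offset": [-4,0,-30],"yaw": 0,"grip": 1},{"offset": [-6,0,0],"yaw": 0,"grip": 1}]}}

```text
clock: 22.42
ee_pos: [0.4385, 0.1371, 0.1433]
tool_rot: [0.495, 0.506, -0.494, 0.505]
force: [0.4, -0.8, -1.3]
opening: 0.014
```

```bash
python3 - <<'E'
from h import *
st()
im=snap('top','y_t'); cv2.imwrite('pics/y_tc.png',cv2.resize(im[160:270,190:350,::-1],None,fx=5,fy=5))
loc('pan','top')
E
```

```text
t 22.42 p [0.439 0.137 0.143] q [ 0.163  0.197 -0.401  0.974  0.002  1.712] F [ 0.4 -0.8 -1.3] op 0.014
x [-0.001  0.002 -1.   ] y [ 1.     0.022 -0.001] z [ 0.022 -1.    -0.002]
pan top [([0.4447, -0.008, 0.0454], 0.58)]
```

View pics/y_tc.png

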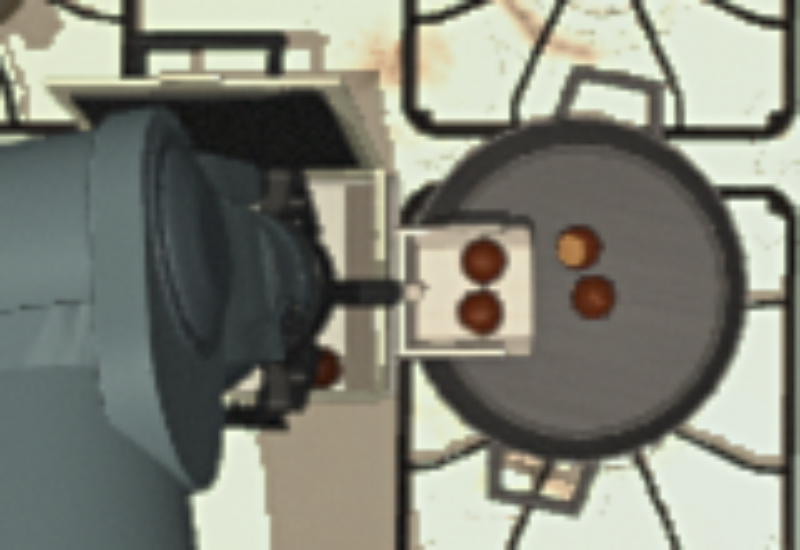

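{"method": "jog_arm", "body": {"increments": [{"offset": [6,0,0],"yaw": 0,"grip": 1},{"offset": [0,0,0],"yaw": 0,"grip": 1},{"offset": [0,0,41],"yaw": 0,"grip": 1},{"offset": [0,0,34],"yaw": 0,"grip": 1},{"offset": [0,0,-41],"yaw": 0,"grip": 1},{"offset": [-3,0,-36],"yaw": 0,"grip": 1},{"offset": [-3,0,0],"yaw": 0,"grip": 1}]}}

```text
clock: 23.1
ee_pos: [0.4396, 0.1358, 0.1434]
tool_rot: [0.497, 0.504, -0.496, 0.502]
force: [-0.6, 0.4, -0.8]
opening: 0.0142
```

```bash
python3 - <<'E'
from h import *
st()
im=snap('top','z_t'); cv2.imwrite('pics/z_tc.png',cv2.resize(im[160:270,190:350,::-1],None,fx=5,fy=5))
loc('pan','top')
E
```

```text
t 23.1 p [0.44  0.136 0.143] q [ 0.159  0.197 -0.4    0.974  0.003  1.716] F [-0.6  0.4 -0.8] op 0.0142
x [-0.001  0.003 -1.   ] y [ 1.     0.014 -0.001] z [ 0.014 -1.    -0.003]
pan top [([0.447, -0.0067, 0.0481], 0.72), ([0.4419, 0.0495, 0.1136], 0.22)]
```

View pics/z_tc.png

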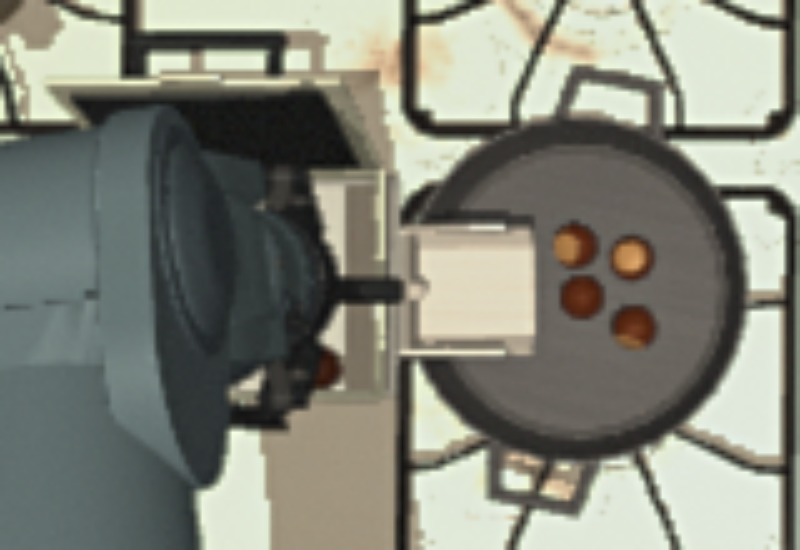

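```bash
python3 -c "
from plan import *
o,R=st()
p=o['ee_pos']*1000
T=np.array([391,-235,215]); d=T-p; print(d)
plan(R,[(0,-5,45,0,2),(d[0],(d[1]+5)*.92,27,-95,14),(0,(d[1]+5)*.08,0,0,2)])
"
```

```text
t 23.2 p [0.44  0.134 0.144] q [ 0.159  0.196 -0.401  0.974 -0.001  1.714] F [-0.1 -0.3 -1.3] op 0.0138
x [-0.    -0.001 -1.   ] y [ 1.     0.016 -0.   ] z [ 0.016 -1.     0.001]
[ -48.493 -369.335   71.234]
([-22, 0, 3], 0.0) 22.2
([-22, 0, 3], 0.0) 22.2
([-2, -4, 24], -6.79) 24.4
([-2, -7, 23], -6.79) 24.1
([-2, -9, 22], -6.79) 23.9
([-2, -12, 21], -6.79) 24.3
([-2, -14, 19], -6.79) 23.7
([-2, -17, 18], -6.79) 24.8
([-2, -18, 16], -6.79) 24.2
([-2, -20, 13], -6.79) 23.9
([-2, -22, 11], -6.79) 24.7
([-2, -23, 8], -6.79) 24.4
([-2, -24, 5], -6.79) 24.6
([-2, -24, 3], -6.79) 24.3
([-2, -24, 0], -6.79) 24.1
([-2, -24, -3], -6.79) 24.3
([0, -14, -2], 0.0) 14.1
([0, -14, -2], 0.0) 14.1
final y [-0.103  0.995 -0.001] z [ 0.995  0.103 -0.   ]
```

{"method": "jog_arm", "body": {"increments": [{"offset": [-22,0,3],"yaw": 0,"grip": 1},{"offset": [-22,0,3],"yaw": 0,"grip": 1},{"offset": [-2,-4,24],"yaw": -6.79,"grip": 1},{"offset": [-2,-7,23],"yaw": -6.79,"grip": 1},{"offset": [-2,-9,22],"yaw": -6.79,"grip": 1},{"offset": [-2,-12,21],"yaw": -6.79,"grip": 1},{"offset": [-2,-14,19],"yaw": -6.79,"grip": 1},{"offset": [-2,-17,18],"yaw": -6.79,"grip": 1},{"offset": [-2,-18,16],"yaw": -6.79,"grip": 1},{"offset": [-2,-20,13],"yaw": -6.79,"grip": 1},{"offset": [-2,-22,11],"yaw": -6.79,"grip": 1},{"offset": [-2,-23,8],"yaw": -6.79,"grip": 1}]}}

```text
clock: 24.2
ee_pos: [0.4034, -0.1116, 0.2074]
tool_rot: [0.128, 0.696, -0.128, 0.695]
force: [-0.7, -0.1, -0.9]
opening: 0.0143
```

{"method": "jog_arm", "body": {"increments": [{"offset": [-2,-24,5],"yaw": -6.79,"grip": 1},{"offset": [-2,-24,3],"yaw": -6.79,"grip": 1},{"offset": [-2,-24,0],"yaw": -6.79,"grip": 1},{"offset": [-2,-24,-3],"yaw": -6.79,"grip": 1},{"offset": [0,-14,-2],"yaw": 0,"grip": 1},{"offset": [0,-14,-2],"yaw": 0,"grip": 1},{"offset": [30,0,0],"yaw": 0,"grip": 1},{"offset": [35,0,0],"yaw": 0,"grip": 1},{"offset": [30,0,0],"yaw": 0,"grip": 1},{"offset": [15,0,0],"yaw": 0,"grip": 1},{"offset": [0,0,0],"yaw": 0,"grip": 1}]}}

```text
clock: 25.12
ee_pos: [0.3862, -0.2321, 0.1018]
tool_rot: [-0.035, 0.709, 0.039, 0.704]
force: [-0.0, -0.1, -0.8]
opening: 0.0141
```

```bash
python3 - <<'E'
from h import *
st()
im=snap('top','A_t'); cv2.imwrite('pics/A_tc.png',cv2.resize(im[160:280,270:430,::-1],None,fx=5,fy=5))
theta('top'); loc('tray','top')
snap('wrist','A_w'); theta('wrist')
E
```

```text
t 25.12 p [ 0.386 -0.232  0.102] q [-0.682  0.226 -0.483  0.871 -0.001 -0.786] F [-0.  -0.1 -0.8] op 0.0141
x [-0.007  0.005 -1.   ] y [-0.104  0.995  0.006] z [ 0.995  0.104 -0.007]
scoop_grip top [([0.3888, -0.2351, 0.1158], 0.84)]
scoop_bowl top [([0.4716, -0.226, 0.087], 0.93)]
scoop top []
tray top [([0.4367, -0.2387, 0.0001], 0.73), ([0.444, -0.0083, 0.0444], 0.53)]
scoop_grip wrist [([0.3966, -0.2376, 0.124], 0.82)]
scoop_bowl wrist [([0.4726, -0.2239, 0.0931], 0.59)]
scoop wrist [([0.4745, -0.2299, 0.0768], 0.89), ([0.4118, -0.0807, 0.0598], 0.64), ([0.4763, 0.0002, 0.0603], 0.62)]
```

View pics/A_tc.png

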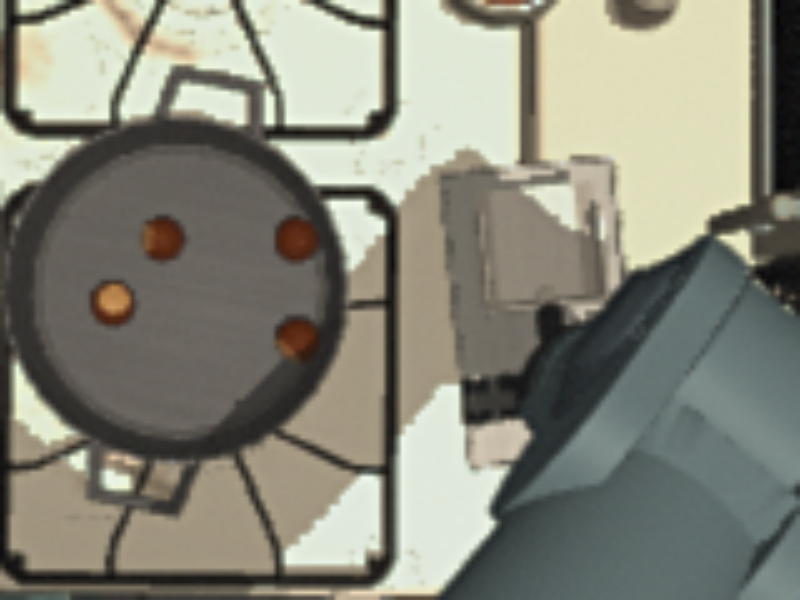

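View pics/A_w.png

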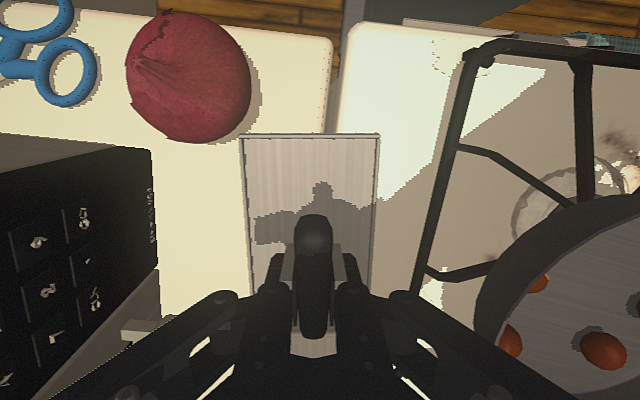

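{"method": "jog_arm", "body": {"increments": [{"offset": [20,0,0],"yaw": 0,"grip": 1},{"offset": [25,0,0],"yaw": 0,"grip": 1},{"offset": [14,0,0],"yaw": 0,"grip": 1},{"offset": [4,0,0],"yaw": 0,"grip": 1},{"offset": [0,0,0],"yaw": 0,"grip": 1}]}}

```text
clock: 25.98
ee_pos: [0.3894, -0.2335, 0.0422]
tool_rot: [-0.037, 0.707, 0.038, 0.706]
force: [0.6, -0.5, -0.5]
opening: 0.0142
```

```bash
python3 - <<'E'
from h import *
st()
E
```

```text
t 25.98 p [ 0.389 -0.234  0.042] q [-0.68   0.298 -0.566  0.709  0.    -0.785] F [ 0.6 -0.5 -0.5] op 0.0142
x [-0.002  0.001 -1.   ] y [-0.105  0.994  0.002] z [ 0.994  0.105 -0.002]
```

{"method": "jog_arm", "body": {"increments": [{"offset": [2,0,0],"yaw": 0,"grip": 1},{"offset": [1,0,0],"yaw": 0,"grip": 1},{"offset": [0,0,0],"yaw": 0,"grip": 0.5},{"offset": [0,0,0],"yaw": 0,"grip": 0.3},{"offset": [0,0,0],"yaw": 0,"grip": -0.2},{"offset": [0,0,0],"yaw": 0,"grip": -0.2},{"offset": [-25,0,0],"yaw": 0,"grip": -0.2},{"offset": [-40,0,0],"yaw": 0,"grip": -0.2},{"offset": [-40,0,0],"yaw": 0,"grip": -0.2}]}}

```text
clock: 26.73
ee_pos: [0.3888, -0.233, 0.1452]
tool_rot: [-0.036, 0.707, 0.038, 0.705]
force: [0.8, -1.8, -0.3]
opening: 0.0512
```

```bash
python3 - <<'E'
from h import *
st()
im=snap('wrist','B_w'); theta('wrist')
for c in ['top','scene']: snap(c,'B_'+c)
for c in ['top','scene']: loc('lid_bar',c)
theta('top')
E
```

```text
t 26.73 p [ 0.389 -0.233  0.145] q [-0.68   0.186 -0.41   0.979  0.    -0.785] F [ 0.8 -1.8 -0.3] op 0.0512
x [-0.003  0.002 -1.   ] y [-0.105  0.994  0.003] z [ 0.994  0.105 -0.002]
scoop_grip wrist [([0.4015, -0.2336, 0.0553], 0.61)]
scoop_bowl wrist [([0.4783, -0.2258, 0.0235], 0.65), ([0.4752, 0.001, 0.056], 0.61)]
scoop wrist [([0.4771, -0.227, 0.0013], 0.86)]
lid_bar top [([0.5773, 0.1917, 0.1733], 0.85)]
lid_bar scene [([0.5798, 0.1925, 0.1749], 0.93)]
scoop_grip top [([0.3982, -0.2381, 0.0592], 0.87)]
scoop_bowl top [([0.4785, -0.2244, 0.0203], 0.92), ([0.6634, -0.1914, -0.0003], 0.54), ([0.4014, -0.2358, 0.0576], 0.21)]
scoop top [([0.4775, -0.2265, 0.0052], 0.85)]
```

View pics/B_w.png

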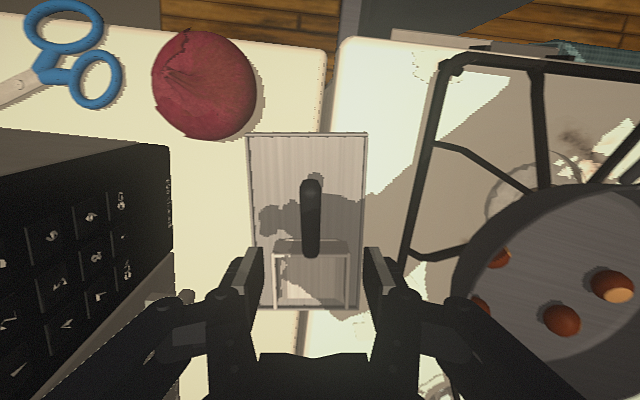

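View pics/B_top.png

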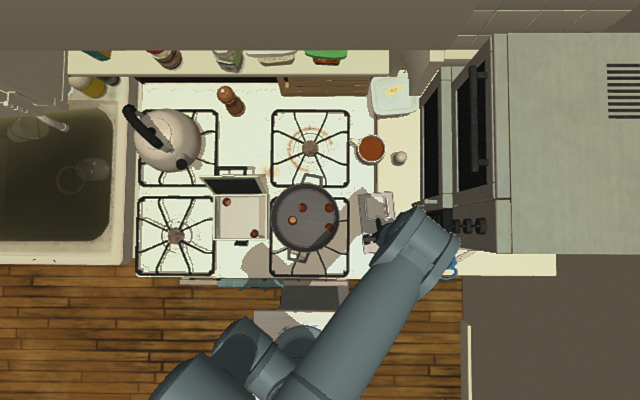

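```bash
python3 -c "
from plan import *
o,R=st()
p=o['ee_pos']*1000
T=np.array([630,192,285]); d=T-p; print(d)
plan(R,[(0,10,90,0,3),(d[0]*.9,(d[1]-10)*.9,d[2]-90,97,14),(d[0]*.1,(d[1]-10)*.1,0,0,2)])
"
```

```text
t 27.28 p [ 0.389 -0.234  0.144] q [-0.68   0.188 -0.412  0.974  0.    -0.785] F [ 0.8 -0.1  0.1] op 0.0512
x [-0.002  0.002 -1.   ] y [-0.105  0.995  0.002] z [ 0.995  0.105 -0.002]
[240.593 425.47  141.238]
([-30, 3, 0], 0.0) 30.1
([-30, 3, 0], 0.0) 30.1
([-30, 3, 0], 0.0) 30.1
([-4, 25, 18], 6.93) 31.1
([-4, 27, 15], 6.93) 31.1
([-4, 29, 12], 6.93) 31.6
([-4, 30, 8], 6.93) 31.3
([-4, 31, 4], 6.93) 31.5
([-4, 31, 1], 6.93) 31.3
([-4, 31, -3], 6.93) 31.4
([-4, 30, -7], 6.93) 31.1
([-4, 29, -10], 6.93) 30.9
([-4, 28, -14], 6.93) 31.6
([-4, 26, -17], 6.93) 31.3
([-4, 24, -20], 6.93) 31.5
([-4, 21, -23], 6.93) 31.4
([-4, 18, -25], 6.93) 31.1
([0, 12, -21], 0.0) 24.2
([0, 12, -21], 0.0) 24.2
final y [ 1.    -0.017 -0.002] z [-0.017 -1.    -0.002]
```

{"method": "jog_arm", "body": {"increments": [{"offset": [-30,3,0],"yaw": 0,"grip": 0},{"offset": [-35,3,0],"yaw": 0,"grip": 1},{"offset": [-35,3,0],"yaw": 0,"grip": 1},{"offset": [-4,25,18],"yaw": 6.8,"grip": 1},{"offset": [-4,27,15],"yaw": 6.8,"grip": 1},{"offset": [-4,29,12],"yaw": 6.8,"grip": 1},{"offset": [-4,30,8],"yaw": 6.8,"grip": 1},{"offset": [-4,31,4],"yaw": 6.8,"grip": 1},{"offset": [-4,31,1],"yaw": 6.8,"grip": 1},{"offset": [-4,31,-3],"yaw": 6.8,"grip": 1},{"offset": [-4,30,-7],"yaw": 6.8,"grip": 1},{"offset": [-4,29,-10],"yaw": 6.8,"grip": 1}], "newtons": 60}}

```text
clock: 28.28
ee_pos: [0.5228, 0.0179, 0.28]
tool_rot: [0.325, 0.628, -0.326, 0.627]
force: [1.2, 0.3, 0.5]
opening: 0.0
```

{"method": "jog_arm", "body": {"increments": [{"offset": [-2,28,-14],"yaw": 6.8,"grip": 1},{"offset": [0,26,-17],"yaw": 6.8,"grip": 1},{"offset": [0,24,-20],"yaw": 6.8,"grip": 1},{"offset": [0,21,-23],"yaw": 6.8,"grip": 1},{"offset": [0,18,-25],"yaw": 0,"grip": 1},{"offset": [0,12,-21],"yaw": 0,"grip": 1},{"offset": [0,12,-21],"yaw": 0,"grip": 1},{"offset": [0,0,0],"yaw": 0,"grip": 1}]}}

```text
clock: 28.95
ee_pos: [0.6134, 0.2029, 0.2803]
tool_rot: [0.461, 0.537, -0.462, 0.535]
force: [-1.1, -1.0, -0.3]
opening: 0.0002
```

```bash
python3 - <<'E'
from h import *
st()
im=snap('wrist','C_w'); loc('lid_bar','wrist')
im=snap('scene','C_s'); loc('lid_bar','scene')
E
```

```text
t 28.95 p [0.613 0.203 0.28 ] q [0.22  0.539 0.46  1.493 0.002 1.642] F [-1.1 -1.  -0.3] op 0.0002
x [-0.002  0.001 -1.   ] y [ 0.989  0.148 -0.002] z [ 0.148 -0.989 -0.002]
lid_bar wrist [([0.5762, 0.193, 0.1752], 0.65), ([0.4958, 0.2479, 0.0213], 0.39)]
lid_bar scene []
```

View pics/C_w.png

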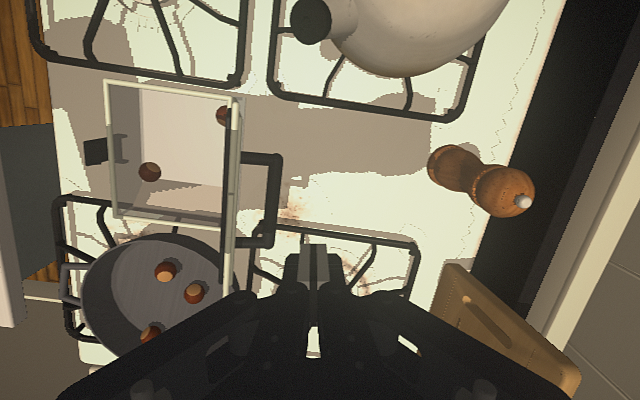

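View pics/C_s.png

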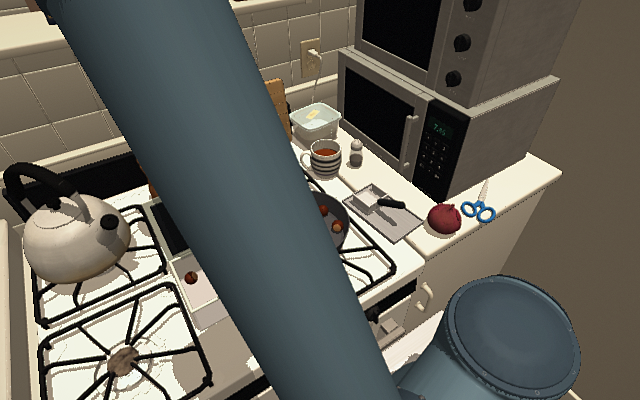

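{"method": "jog_arm", "body": {"increments": [{"offset": [0,3,9],"yaw": 4.2,"grip": 1},{"offset": [20,0,0],"yaw": 4.2,"grip": 1},{"offset": [35,0,0],"yaw": 0,"grip": 1},{"offset": [35,0,0],"yaw": 0,"grip": 1},{"offset": [28,0,0],"yaw": 0,"grip": 1},{"offset": [6,0,0],"yaw": 0,"grip": 1},{"offset": [0,0,0],"yaw": 0,"grip": 1}]}}

```text
clock: 29.73
ee_pos: [0.6149, 0.1889, 0.1563]
tool_rot: [-0.499, -0.5, 0.503, -0.498]
force: [0.4, -0.7, 0.1]
opening: 0.0001
```

```bash
python3 - <<'E'
from h import *
st()
im=snap('wrist','D_w'); loc('lid_bar','wrist')
E
```

```text
t 29.73 p [0.615 0.189 0.156] q [ 0.2    0.55   0.159  1.185 -0.     1.774] F [ 0.4 -0.7  0.1] op 0.0001
x [-0.006 -0.001 -1.   ] y [ 1.    -0.003 -0.006] z [-0.003 -1.     0.001]
lid_bar wrist [([0.5721, 0.1945, 0.1741], 0.65)]
```

View pics/D_w.png

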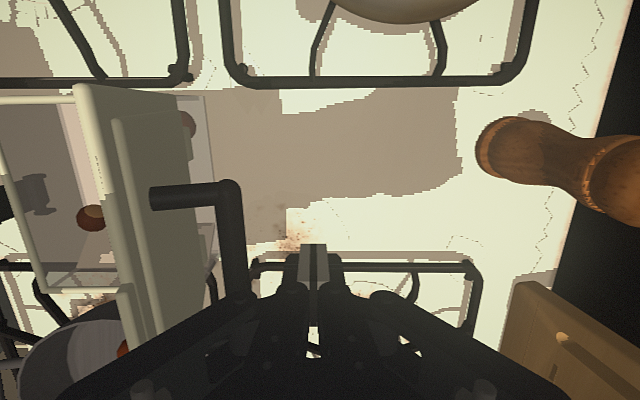

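{"method": "jog_arm", "body": {"increments": [{"offset": [0,-10,0],"yaw": 0,"grip": 1},{"offset": [0,-12,0],"yaw": 0,"grip": 1},{"offset": [0,-12,0],"yaw": 0,"grip": 1},{"offset": [0,-12,0],"yaw": 0,"grip": 1},{"offset": [0,-12,0],"yaw": 0,"grip": 1},{"offset": [0,-12,0],"yaw": 0,"grip": 1}]}}

```text
clock: 30.33
ee_pos: [0.5495, 0.191, 0.1623]
tool_rot: [0.503, 0.498, -0.498, 0.501]
force: [0.6, 0.8, 0.7]
opening: -0.0001
```

```bash
python3 - <<'E'
from h import *
st()
im=snap('wrist','E_w'); loc('lid_bar','wrist')
E
```

```text
t 30.33 p [0.549 0.191 0.162] q [ 0.225  0.411 -0.049  1.104 -0.     1.798] F [0.6 0.8 0.7] op -0.0001
x [ 0.007  0.002 -1.   ] y [ 1.    -0.002  0.007] z [-0.002 -1.    -0.002]
lid_bar wrist [([0.5281, 0.1896, 0.1922], 0.66)]
```

View pics/E_w.png

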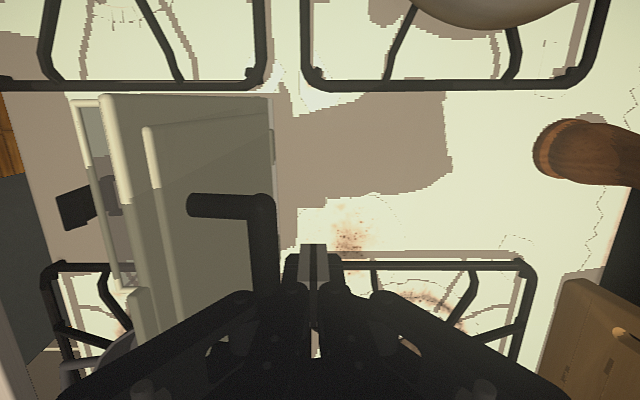

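{"method": "jog_arm", "body": {"increments": [{"offset": [0,-12,0],"yaw": 0,"grip": 1},{"offset": [0,-12,0],"yaw": 0,"grip": 1},{"offset": [0,-12,0],"yaw": 0,"grip": 1},{"offset": [0,-12,0],"yaw": 0,"grip": 1},{"offset": [-4,-8,0],"yaw": 0,"grip": 1},{"offset": [-10,0,0],"yaw": 0,"grip": 1}]}}

```text
clock: 30.93
ee_pos: [0.4901, 0.1906, 0.1732]
tool_rot: [-0.5, -0.5, 0.501, -0.499]
force: [-0.0, 1.0, -0.4]
opening: -0.0001
```

```bash
python3 - <<'E'
from h import *
st()
im=snap('wrist','F_w'); loc('lid_bar','wrist')
E
```

```text
t 30.93 p [0.49  0.191 0.173] q [ 0.25   0.303 -0.177  1.091  0.     1.822] F [-0.   1.  -0.4] op -0.0001
x [-0.001 -0.    -1.   ] y [ 1.    -0.001 -0.001] z [-0.001 -1.     0.   ]
lid_bar wrist []
```

View pics/F_w.png

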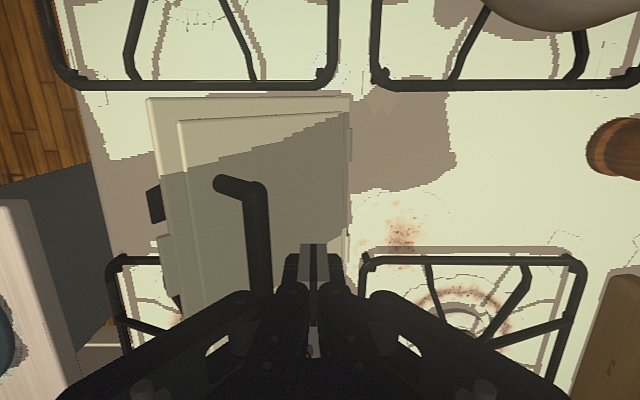

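{"method": "jog_arm", "body": {"increments": [{"offset": [-25,0,0],"yaw": 0,"grip": 1},{"offset": [-25,0,0],"yaw": 0,"grip": 1},{"offset": [0,-20,0],"yaw": 0,"grip": 1},{"offset": [0,-30,0],"yaw": 0,"grip": 1},{"offset": [0,-28,0],"yaw": 0,"grip": 1},{"offset": [0,-11,0],"yaw": 0,"grip": 1},{"offset": [0,0,0],"yaw": 0,"grip": 1},{"offset": [0,0,0],"yaw": 0,"grip": 1},{"offset": [0,0,0],"yaw": 0,"grip": 1},{"offset": [0,0,0],"yaw": 0,"grip": 1},{"offset": [0,0,0],"yaw": 0,"grip": 1},{"offset": [0,0,0],"yaw": 0,"grip": 1}]}}

```text
clock: 32.03
ee_pos: [0.403, 0.1908, 0.2224]
tool_rot: [0.501, 0.499, -0.501, 0.499]
force: [-1.4, -0.1, -0.2]
opening: 0.0003
```

```bash
python3 - <<'E'
from h import *
st()
im=snap('wrist','G_w'); loc('lid_bar','wrist')
snap('scene','G_s'); loc('lid_bar','scene')
im=snap('top','G_t'); loc('lid_bar','top'); cv2.imwrite('pics/G_tc.png',cv2.resize(im[160:270,190:350,::-1],None,fx=5,fy=5))
E
```

```text
t 32.03 p [0.403 0.191 0.222] q [ 0.3    0.12  -0.281  1.17  -0.     1.873] F [-1.4 -0.1 -0.2] op 0.0003
x [ 0.  0. -1.] y [ 1.    -0.002  0.   ] z [-0.002 -1.    -0.   ]
lid_bar wrist [([0.4, 0.1923, 0.1211], 0.83)]
lid_bar scene [([0.4058, 0.1904, 0.1205], 0.79)]
lid_bar top []
```

View pics/G_w.png

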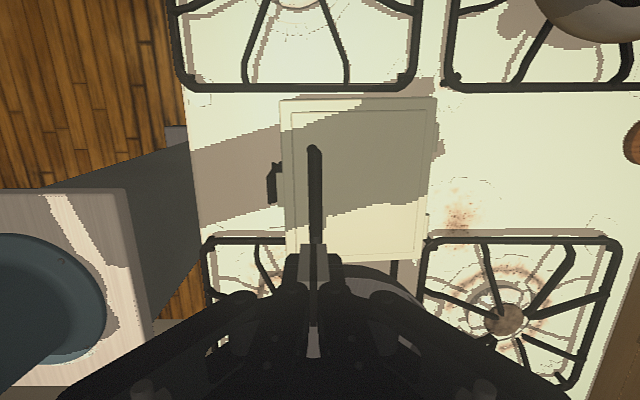

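View pics/G_tc.png

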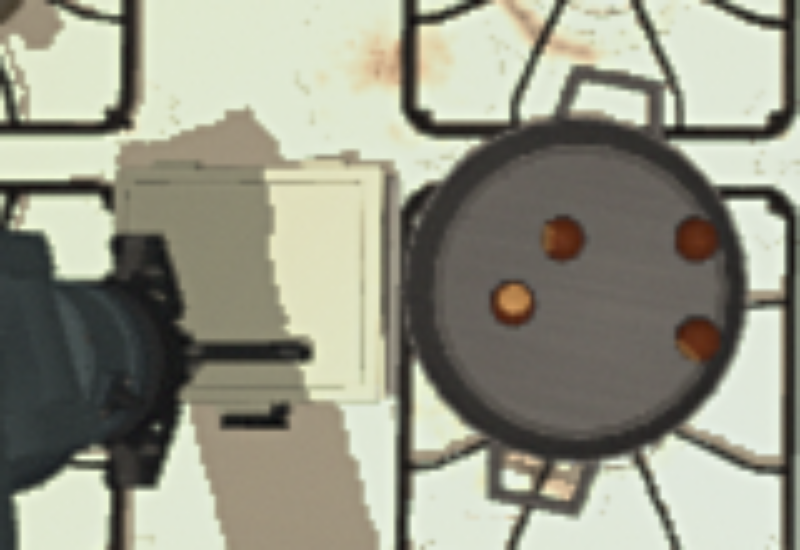

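{"method": "jog_arm", "body": {"increments": [{"offset": [0,0,0],"yaw": 0,"grip": 0},{"offset": [20,0,0],"yaw": 0,"grip": 0},{"offset": [30,0,0],"yaw": 0,"grip": 0},{"offset": [30,0,0],"yaw": 0,"grip": 0},{"offset": [25,0,0],"yaw": 0,"grip": 0},{"offset": [12,0,0],"yaw": 0,"grip": 0},{"offset": [0,0,0],"yaw": 0,"grip": 0}], "newtons": 60}}

```text
clock: 32.92
ee_pos: [0.3995, 0.19, 0.1027]
tool_rot: [-0.499, -0.501, 0.502, -0.499]
force: [-1.3, -0.4, -0.4]
opening: 0.0427
```

```bash
python3 - <<'E'
from h import *
st()
im=snap('wrist','H_w'); loc('lid_bar','wrist')
E
```

```text
t 32.92 p [0.4   0.19  0.103] q [ 0.3    0.207 -0.505  0.865  0.     1.873] F [-1.3 -0.4 -0.4] op 0.0427
x [-0.006 -0.002 -1.   ] y [ 1.    -0.002 -0.006] z [-0.002 -1.     0.002]
lid_bar wrist [([0.4036, 0.191, 0.1191], 0.6)]
```

View pics/H_w.png

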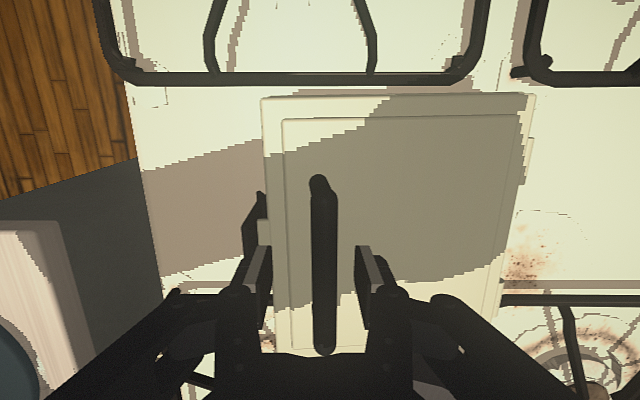

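{"method": "jog_arm", "body": {"increments": [{"offset": [0,3,0],"yaw": 0,"grip": 0},{"offset": [0,0,0],"yaw": 0,"grip": 1},{"offset": [0,0,0],"yaw": 0,"grip": 1},{"offset": [0,0,0],"yaw": 0,"grip": 1},{"offset": [0,0,0],"yaw": 0,"grip": 1},{"offset": [0,0,0],"yaw": 0,"grip": 1}], "newtons": 60}}

```text
clock: 33.52
ee_pos: [0.4044, 0.1912, 0.106]
tool_rot: [-0.5, -0.5, 0.5, -0.499]
force: [-5.7, 0.6, 5.9]
opening: 0.0099
```

{"method": "jog_arm", "body": {"increments": [{"offset": [2,0,0],"yaw": 0,"grip": 1},{"offset": [2,0,0],"yaw": 0,"grip": 1},{"offset": [2,0,0],"yaw": 0,"grip": 1},{"offset": [0,0,0],"yaw": 0,"grip": 1}]}}

```text
clock: 33.85
ee_pos: [0.4018, 0.1911, 0.0988]
tool_rot: [0.499, 0.502, -0.501, 0.498]
force: [-8.7, 1.8, 4.6]
opening: 0.0095
```

```bash
python3 - <<'E'
from h import *
st()
E
```

```text
t 33.85 p [0.402 0.191 0.099] q [ 0.299  0.215 -0.505  0.855  0.003  1.871] F [-8.7  1.8  4.6] op 0.0095
x [-0.006  0.001 -1.   ] y [ 1.    -0.001 -0.006] z [-0.001 -1.    -0.001]
```

{"method": "jog_arm", "body": {"increments": [{"offset": [1,-1,0],"yaw": 0,"grip": 1},{"offset": [1,-1,0],"yaw": 0,"grip": 1},{"offset": [1,-1,0],"yaw": 0,"grip": 1},{"offset": [1,0,0],"yaw": 0,"grip": 1},{"offset": [0,0,0],"yaw": 0,"grip": 1}]}}

```text
clock: 34.27
ee_pos: [0.4016, 0.1912, 0.0976]
tool_rot: [0.501, 0.5, -0.5, 0.5]
force: [-10.5, -1.7, 22.1]
opening: 0.0095
```

```bash
python3 - <<'E'
from h import *
st(); snap('wrist','I_w'); im=snap('top','I_t'); cv2.imwrite('pics/I_tc.png',cv2.resize(im[160:270,190:350,::-1],None,fx=5,fy=5))
E
```

```text
t 34.27 p [0.402 0.191 0.098] q [ 0.301  0.212 -0.514  0.845  0.001  1.873] F [-10.5  -1.7  22.1] op 0.0095
x [ 0.     0.001 -1.   ] y [ 1.    -0.001  0.   ] z [-0.001 -1.    -0.001]
```

View pics/I_w.png

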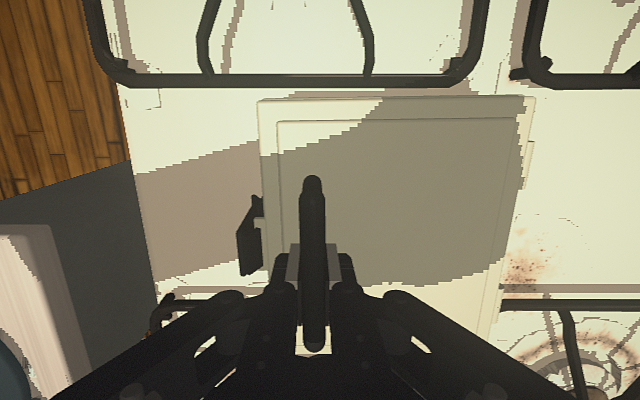

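{"method": "jog_arm", "body": {"increments": [{"offset": [-1,0,0],"yaw": 0,"grip": 1},{"offset": [-1,0,0],"yaw": 0,"grip": 1},{"offset": [-1,0,0],"yaw": 0,"grip": 1},{"offset": [0,0,0],"yaw": 0,"grip": 1}]}}

```text
clock: 34.7
ee_pos: [0.4016, 0.1912, 0.0983]
tool_rot: [-0.5, -0.5, 0.5, -0.499]
force: [-2.7, 2.5, -0.9]
opening: 0.0097
```

{"method": "jog_arm", "body": {"increments": [{"offset": [-0.5,0,0],"yaw": 0,"grip": 1},{"offset": [0,0,0],"yaw": 0,"grip": 1}]}}

```text
clock: 34.87
ee_pos: [0.4017, 0.1911, 0.0985]
tool_rot: [-0.5, -0.5, 0.5, -0.499]
force: [-2.9, 5.1, -2.5]
opening: 0.0098
```

{"method": "jog_arm", "body": {"increments": [{"offset": [-0.7,0,0],"yaw": 0,"grip": 1},{"offset": [0,0,0],"yaw": 0,"grip": 1}]}}

```text
clock: 35.03
ee_pos: [0.4017, 0.1911, 0.0988]
tool_rot: [-0.5, -0.5, 0.501, -0.499]
force: [0.5, 4.7, -10.8]
opening: 0.0098
```

{"method": "jog_arm", "body": {"increments": [{"offset": [-0.7,0,0],"yaw": 0,"grip": 1},{"offset": [0,0,0],"yaw": 0,"grip": 1}]}}

```text
clock: 35.2
ee_pos: [0.4017, 0.1911, 0.0989]
tool_rot: [-0.5, -0.5, 0.501, -0.499]
force: [1.3, 5.3, -17.4]
opening: 0.0099
```

{"method": "jog_arm", "body": {"increments": [{"offset": [0.6,0,0],"yaw": 0,"grip": 1},{"offset": [0,0,0],"yaw": 0,"grip": 1},{"offset": [0,0,0],"yaw": 0,"grip": 1},{"offset": [0,0,0],"yaw": 0,"grip": 1},{"offset": [0,0,0],"yaw": 0,"grip": 1}]}}

```text
clock: 35.62
ee_pos: [0.4017, 0.1911, 0.0988]
tool_rot: [-0.5, -0.5, 0.501, -0.499]
force: [0.5, 4.6, -12.5]
opening: 0.0096
```

```bash
python3 - <<'E'
from h import *
st(); snap('wrist','J_w')
E
```

```text
t 35.62 p [0.402 0.191 0.099] q [ 0.3    0.212 -0.51   0.85   0.001  1.873] F [  0.5   4.6 -12.5] op 0.0096
x [-0.002  0.001 -1.   ] y [ 1.    -0.002 -0.002] z [-0.002 -1.    -0.001]
```

{"method": "jog_arm", "body": {"increments": [{"offset": [0.7,0,0],"yaw": 0,"grip": 1},{"offset": [0.5,0,0],"yaw": 0,"grip": 1},{"offset": [0,0,0],"yaw": 0,"grip": 0.6},{"offset": [0,0,0],"yaw": 0,"grip": 0},{"offset": [0,0,0],"yaw": 0,"grip": 0},{"offset": [0,0,0],"yaw": 0,"grip": 0},{"offset": [-20,0,0],"yaw": 0,"grip": 0},{"offset": [-35,0,0],"yaw": 0,"grip": 0},{"offset": [-40,0,0],"yaw": 0,"grip": 0},{"offset": [-40,0,0],"yaw": 0,"grip": 0},{"offset": [0,0,0],"yaw": 0,"grip": 0}]}}

```text
clock: 36.58
ee_pos: [0.4067, 0.1918, 0.2417]
tool_rot: [0.505, 0.497, -0.496, 0.502]
force: [1.2, -0.4, -0.3]
opening: 0.0429
```

```bash
python3 - <<'E'
from h import *
st(); snap('wrist','K_w'); loc('lid_bar','wrist')
for c in ['top','scene']: snap(c,'K_'+c)
loc('lid_bar','scene'); loc('pan','top'); loc('scoop','top')
for q in ['salt_shaker','tea_mug','onion']: loc(q,'top')
E
```

```text
t 36.58 p [0.407 0.192 0.242] q [ 0.3    0.109 -0.244  1.205 -0.001  1.873] F [ 1.2 -0.4 -0.3] op 0.0429
x [ 0.013  0.003 -1.   ] y [ 1.    -0.002  0.013] z [-0.002 -1.    -0.003]
lid_bar wrist [([0.6628, -0.1926, -0.0001], 0.68), ([0.3978, 0.1929, 0.1103], 0.59)]
lid_bar scene [([0.4034, 0.1894, 0.1127], 0.96)]
pan top [([0.4459, -0.0058, 0.0433], 0.6)]
scoop top [([0.478, -0.2295, 0.0025], 0.76), ([0.4151, -0.0785, 0.056], 0.54)]
salt_shaker top [([0.6276, -0.2959, -0.0019], 0.6)]
tea_mug top [([0.6639, -0.1893, -0.0004], 0.65)]
onion top [([0.3081, -0.3251, -0.0004], 0.93), ([0.4141, -0.0776, 0.0576], 0.44)]
```

View pics/K_w.png

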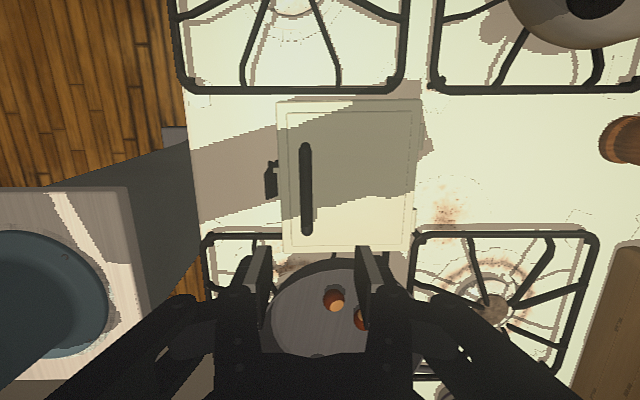

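View pics/K_top.png

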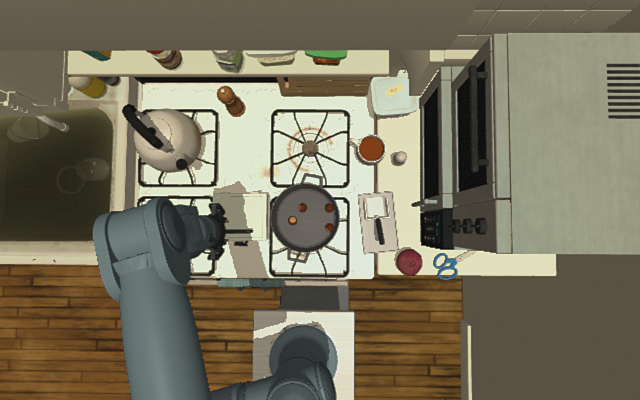

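View pics/K_scene.png

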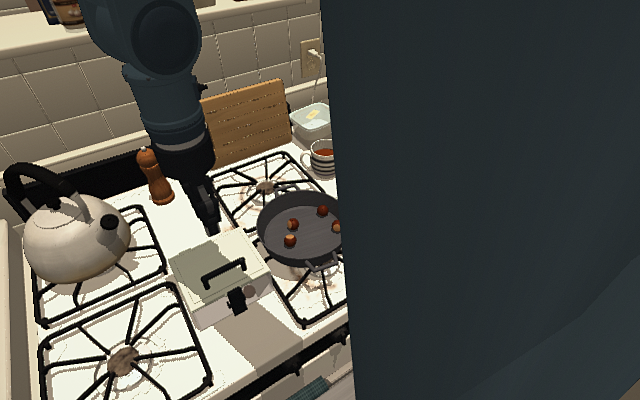

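```bash
python3 -c "
from h import *
print(robot.hand_in()); print(robot.get_obs()['clock'])"
```

```text
the job is handed in; nothing more can be done
None
the job is handed in; nothing more can be done
```

I scooped four chestnuts from the box with the scoop and tipped them into the pan. Then I laid the scoop level in its tray, swung the lid shut, and pressed it down until the clip snapped. The job is handed in, at about 37 s of the 72 s.

**Last checks**
- **Chestnuts:** all four are in the pan in the top and scene views. None was seen outside the pan or the box. The other two stayed in the box, last seen just before the lid closed.
- **Scoop:** found lying level in the tray, at about x 0.478, y -0.228.
- **Lid:** the bar was last measured at 0.110 to 0.113 m high, against 0.113 m for fully shut.
- **Clip:** it held an upward pull of 10 to 17 N while the bar moved less than 1 mm. The pull went past the asked 10 N for a moment, and I then held it at about 12 N.
- **Bystanders:** the mug, salt shaker and onion look where they were in the pictures, though I took no starting measurements to compare them with.

**What did not go to plan**
- **Tilting:** the arm's moves could not tilt the scoop. I tilted it by letting its handle drop over the box rim, then pivoted it lightly in the fingers against the box floor and ramp.
- **Emptying:** the nuts left the scoop by quick back-and-forth jerks low over the pan, not by a lip-down pour.
- **Pan:** on one jerk the bowl caught the pan's rim and moved the pan about 10 mm towards the box. I pushed it back with the scoop, and it now sits 5 to 8 mm from where it started, still on its burner.

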